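Clamp a row of square sample bottles in a clamp rail

ROBOT

A 7-joint arm with a two-finger parallel gripper is mounted at the origin on a cart in front of the work surface, level with it; the furniture and walls round the work are solid. World frame = base frame: x ahead of the robot, y to its left, z up, the work surface at z = 0. Lengths are in m, angles in rad, forces in N, time in s.
With the tool pointing down it reaches from about 0.4 to 0.875 m from the base axis. Payload 4.4 kg.
Tool frame: the origin (TCP) lies on the centre line of the jaws, within the pads' length; the fingertips stand 14 mm ahead of it and the grasp point (between the pads) lies 5 mm behind it (ctrl.nose_length is the distance from the TCP to the fingertips, in m); z points along the fingers, x is the direction in which the jaws open and shut, and the axes are right-handed (so a half turn about z gives the same grasp; the last joint's range is limited). The gripper opens to 85 mm and grips with 20 to 120 N. Pads are 22 mm wide; open, the fingers measure 114 mm over their backs; the gripper's body (76 mm by 85 mm) begins 54 mm behind the grasp point. The pads swing forward as they close: fully open they stand 13 mm farther back than shut.
Start: joints at [-1.412, 0.628, 0.038, 1.517, -0.027, 0.996, -0.02], TCP at [0.145, 0.634, 0.245] pointing down, gripper open.
Joint ranges: [-3.06, 3.06], [-0.37, 2.12], [-1.25, 1.32], [0.18, 2.47], [-1.1, 4.24], [0.23, 1.98], [-2.94, 2.94]. Speed limits (rad/s): [2.57, 2.57, 3.14, 3.14, 3.14, 3.14, 3.14].

INTERFACE

Orientations are given as a unit quaternion [x, y, z, w].
In Python, from cell import ctrl gives the robot as it stands.
- The arm moves only by the tool jog_arm, never from a script. Its argument "rows" is a list of rows, each a list of 2 entries, a list of its own where there are three numbers: the shift along the tool's x, y, z each as a share of 0.06 m, from -1 to 1, then the turn about the tool's z as a share of 0.1 rad, from -1 to 1. In form: [[[x, y, z], roll], ...]. A call has 1 to 12 rows; each row shifts and turns the commanded pose from where the row before left it, along the tool's axes as they then stand; what a row does not reach is not made up. A row lasts 1/8 s, in which the tool goes at most 62.5 mm and 10.7 degrees, less where a joint would pass 70% of its speed; a pose out of reach is approached as far as the arm can. A call with a number of a shift or a turn outside -1 to 1 is refused whole. A call with a gripper value outside its range is refused whole. "fingers" is the finger opening in mm, from 0 to 85.4, set as the call begins (left out, the last holds). The fingers move at their own pace and stop on an object; "squeeze" is the grip in N (left out, the last holds). Time passes only in rows, so rows that do not move let the fingers close. It gives the time, the measured TCP pose, the force and the opening at its end, in the units of the state.
- ctrl.read_state(): the state, without advancing time (a new reading comes with each control period).
- ctrl.get_image(name): name is "scene" or "top" or "wrist"; returns the picture (480x640x3 uint8, red, green, blue); there is no depth.
- ctrl.camera_params(name): a dict with "intrinsics" (3x3 intrinsics, pixels), "dist" ([k1, k2, p1, p2, k3] as OpenCV has them; the pictures are not rectified), "R" (3x3) and "t" (3): a world point X has camera coordinates R X + t; the wrist camera has in their place "mount" (4x4, takes a point from camera to tool coordinates, whose origin is the TCP and whose axes are the tool frame's). Camera axes: x right, y down, z forward; pixel columns grow to the right and rows downward; lengths in m; the calibration is good to about 2 mm. A picture is of the moment at which its call begins: read the wrist's pose just before it. camera_params takes no time and is no camera call.
- ctrl.job_done(): hands the job in, once; it reports no verdict.
The state is a dict: "time_s": time; "joint_pos": joint angles; "joint_vel": joint speeds; "joint_efforts": joint torques, N m; "position": TCP position; "ee_rot": TCP orientation; "contact_force": force on the tool from outside, world axes, zero at the start; "ft_torque": the same for the moment, N m; "opening": opening from 0.0 (shut) to 1.0 (fully open).
Only numpy, scipy, OpenCV 4.12 (cv2) and the standard library are available. Lean on these libraries where they do the work, as an engineer would, in place of code of your own. Each camera call takes 0.05 s, during which the arm holds its last target.

TASK

Get the four square amber bottles ready for the shaker: press them flush and square against the fence of the clamp rail so that they stand in one straight row, then slide the braked jaw up behind them, so that the row moves as one block to the sprung end stop and stays firmly nipped between the jaws when you let go. Go gently, it is glass: the row must not buckle or splay, no bottle may be tipped or pressed hard, and the other things on the bench stay where they are.

Things in the scene. Friction and masses are not known exactly. Their poses are not given: they have to be found in the camera images.
- rack: clamp rail of bare aluminium fixed to the bench: plate 84 x 256 x 6 mm with a straight upright fence along its back and no front wall. Origin under the plate's centre; x square to the fence and toward it, y along the fence, z up. Plate top z = 6 mm, fence front face x = +25 mm, fence top z = 36 mm.
- row_line (a point): point on the plate's top at rack x = +12, y = 0 mm: through it, along rack y, runs the line of the centres of bottles that stand flush against the fence. A row that stands flush holds under load; bottles left some mm off it or askew make the row creep out or buckle when it is pushed.
- stop_zone (a point): fixed mark on the plate at rack x = +10.5, y = -88 mm: the middle of the end stop's range, NOT the stop. The stop (grey block astride the fence, black knob, top 56 mm up) is clamped with its jaw face up to 14 mm either way along y; not reported, find it by feel. Its flat rubber jaw, 25 mm wide, 34 mm tall, faces +y and yields 3 mm: 1 N at touch, 3.5 N more per mm, then solid.
- keeper: sliding jaw: grey carriage astride the fence near the +y end, slides only along rack -y, toward the stop; a friction brake holds it (about 5 N to move it, stays where left). Origin at plate level in the middle of its flat rubber face (25 mm wide, 34 mm tall, faces -y); axes as the rack's. Black thumb tab on top, 20 x 9 mm (x, y), 37 to 53 mm above the plate, centred at y = +14.5 mm.
- keeper_back (a point): centre of the sliding jaw's flat upright back, where it may be pushed to rack -y: 26 mm wide, from 1 to 39 mm above the plate; this point is 20 mm above the plate, 19 mm behind the jaw's face
- bottle_1: one of four alike square bottles of amber glass with rounded corners and a ribbed black cap, 26 x 26 mm, 58 mm tall (glass 40 mm, cap 21 mm wide), 36 to 63 g, upright on the rail's plate; number 1 counted from the end stop (the first to reach it). Origin at the centre of its underside, x and y square to its sides, z up. Glass: press it with at most 15 N.
- bottle_2: one of four alike square bottles of amber glass with rounded corners and a ribbed black cap, 26 x 26 mm, 58 mm tall (glass 40 mm, cap 21 mm wide), 36 to 63 g, upright on the rail's plate; number 2 counted from the end stop. Origin at the centre of its underside, x and y square to its sides, z up. Glass: press it with at most 15 N.
- bottle_3: one of four alike square bottles of amber glass with rounded corners and a ribbed black cap, 26 x 26 mm, 58 mm tall (glass 40 mm, cap 21 mm wide), 36 to 63 g, upright on the rail's plate; number 3 counted from the end stop. Origin at the centre of its underside, x and y square to its sides, z up. Glass: press it with at most 15 N.
- bottle_4: one of four alike square bottles of amber glass with rounded corners and a ribbed black cap, 26 x 26 mm, 58 mm tall (glass 40 mm, cap 21 mm wide), 36 to 63 g, upright on the rail's plate; number 4 counted from the end stop, next to the sliding jaw. Origin at the centre of its underside, x and y square to its sides, z up. Glass: press it with at most 15 N.
- small_vial: bystander: small round vial with a green cap, 20 mm diameter, 42 mm tall, on the bench in front of the rail. Origin at the centre of its underside
- timer: bystander: flat digital bench timer 62 x 62 x 18 mm lying behind the rail. Origin at the centre of its underside
- crucible: bystander: small white porcelain crucible, 36 mm wide at the rim, 30 mm tall, behind the rail. Origin at the centre of its underside
There are look-alikes about, which are no part of the job. Leave any blue look-alike of the bottle_1 alone. Leave any pink look-alike of the bottle_4 alone.

How it is judged:
By the outcome, as a careful person would: the job done as asked, in the order asked, and still so for the second after the job is handed in, with the robot touching nothing.
It also fails if it takes over 69 s, if anything falls off the work surface, if the arm or the gripper's body presses on something with over 40 N, if the wrist force passes 120 N, or if a joint passes its speed limit or range.

## Working session

There is one attempt and no reset: what is moved stays moved. The work goes in short steps, Python scripts to look and compute and a tool call to move; the robot and the scene stay as the last step left them, time stands still between calls to the robot, and variables do not carry over. Pictures are saved under pics/ and viewed, and the job is handed in when it is done.

Besides the shell and the picture viewer there is one more tool, called after "Call:" as name(argument=value, ...), one argument or row to a line, values as JSON. jog_arm: Moves the arm, as the interface text tells. Its arguments: {"type":"object","properties":{"rows":{"type":"array","items":{"type":"array"}},"fingers":{"type":"number"},"squeeze":{"type":"number"}},"required":["rows"]}

```bash
ls; mkdir -p pics; cat > h.py <<'E'
import numpy as np, cv2
from cell import ctrl
def P(n):
    p=ctrl.camera_params(n); return {k:np.array(v) for k,v in p.items()}
def ray(n,px):
    p=P(n); u=cv2.undistortPoints(np.array(px,float).reshape(-1,1,2),p['intrinsics'],p['dist']).reshape(-1,2)
    d=np.c_[u,np.ones(len(u))]@p['R']; c=-p['R'].T@p['t']; return c,d
def onz(n,px,z):
    c,d=ray(n,px); return c+d*((z-c[2])/d[:,2])[:,None]
def proj(n,X):
    p=P(n); return cv2.projectPoints(np.array(X,float).reshape(-1,1,3),cv2.Rodrigues(p['R'])[0],p['t'],p['intrinsics'],p['dist'])[0].reshape(-1,2)
def save(n,f):
    im=ctrl.get_image(n); cv2.imwrite('pics/'+f,im[...,::-1]); return im
E
python3 - <<'E'
from h import *
print(ctrl.read_state())
for n in('scene','top'): save(n,n+'0.png'); p=P(n); print(n,p['intrinsics'],-p['R'].T@p['t'])
print(ctrl.camera_params('wrist'), ctrl.nose_length)
E
```

```text
pics
{'time_s': 0.0, 'joint_pos': array([-1.41176582,  0.62936547,  0.03842285,  1.51837674, -0.02703368,
        0.99629371, -0.01998765]), 'joint_vel': array([-5.61820683e-05, -6.96728773e-04, -8.28007069e-04,  1.18330127e-03,
       -5.40958394e-04, -6.05097174e-04, -2.99279762e-04]), 'joint_efforts': array([-6.67113709e-04, -5.63398540e+01,  1.22636843e+00, -1.93438804e+01,
        1.10927687e-02,  1.08393034e-02, -4.18325342e-06]), 'position': array([0.1447288 , 0.63306281, 0.24437337]), 'ee_rot': array([ 7.81962585e-01,  6.23324625e-01, -7.57172127e-04,  5.95353205e-04]), 'contact_force': array([-0.19844341, -0.93633805, -0.66289242]), 'ft_torque': array([-0.1011217 , -0.01883248, -0.02634166]), 'opening': 1.0069395673303798}
scene [[575.61365612   0.         322.49984778]
 [  0.         575.61365612 234.7962605 ]
 [  0.           0.           1.        ]] [-0.075625   -0.43583689  0.43551989]
top [[550.79444171   0.         315.61299046]
 [  0.         550.79444171 236.43346546]
 [  0.           0.           1.        ]] [0.45843986 0.03222857 0.88933065]
{'intrinsics': array([[386.92635055,   0.        , 317.65976547],
       [  0.        , 386.92635055, 237.89274963],
       [  0.        ,   0.        ,   1.        ]]), 'dist': array([-0.05721993,  0.        ,  0.        ,  0.        ,  0.        ]), 'mount': array([[ 9.99999991e-01,  8.59801068e-05,  1.00855114e-04,
        -4.04575505e-04],
       [-1.11638325e-04,  9.56599404e-01,  2.91406190e-01,
        -7.44532405e-02],
       [-7.14228068e-05, -2.91406199e-01,  9.56599405e-01,
        -1.28291402e-01],
       [ 0.00000000e+00,  0.00000000e+00,  0.00000000e+00,
         1.00000000e+00]])} 0.014
```

View pics/top0.png

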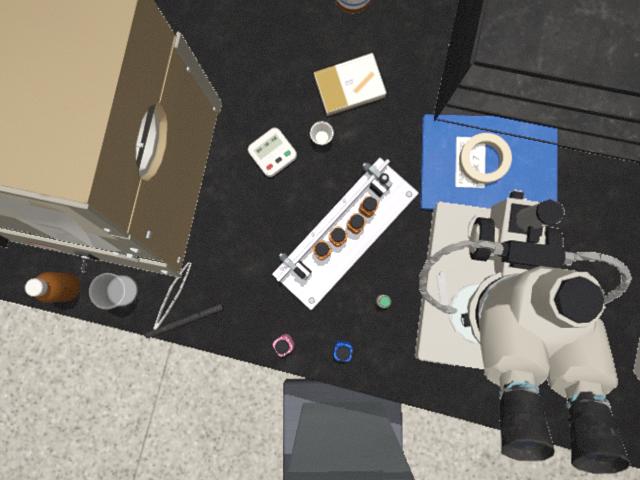

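View pics/scene0.png

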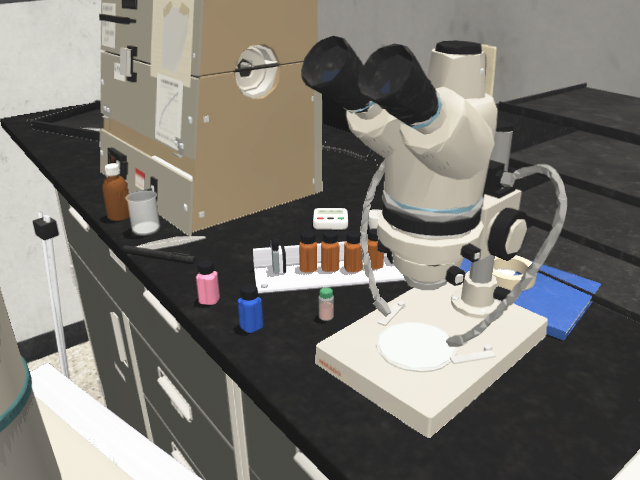

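```bash
python3 - <<'E'
from h import *
im=cv2.imread('pics/top0.png'); cv2.imwrite('pics/topz.png',cv2.resize(im[150:315,260:430],None,fx=3.5,fy=3.5,interpolation=cv2.INTER_CUBIC))
im=cv2.imread('pics/scene0.png'); cv2.imwrite('pics/scenez.png',cv2.resize(im[190:340,180:420],None,fx=3.3,fy=3.3,interpolation=cv2.INTER_CUBIC))
print(proj('top',[[.5,0,0],[.6,0,0],[.5,.1,0]]))
save('wrist','w0.png')
E
```

```text
[[349.07741368 258.08246572]
 [347.96616613 196.69738457]
 [287.17550994 258.95389064]]
```

View pics/topz.png

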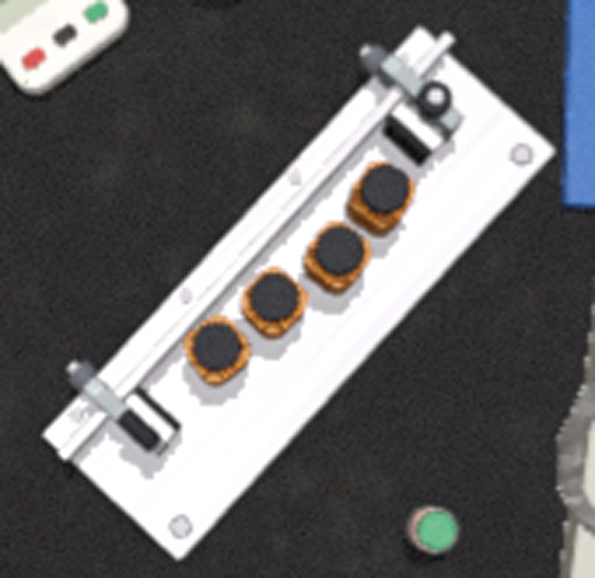

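View pics/scenez.png

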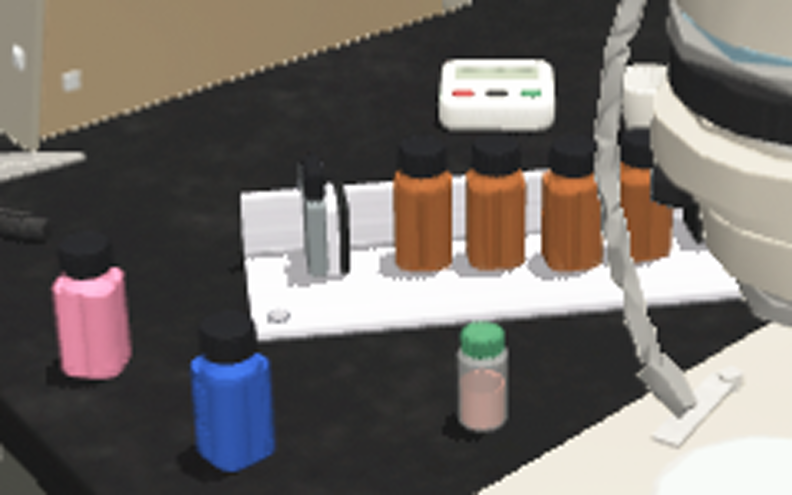

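View pics/w0.png

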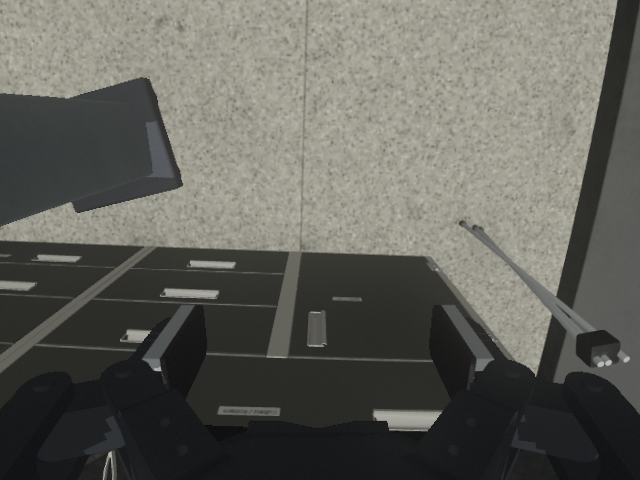

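```bash
python3 - <<'E'
from h import *
im=cv2.imread('pics/top0.png'); hsv=cv2.cvtColor(im,cv2.COLOR_BGR2HSV)
m=((hsv[...,1]<60)&(hsv[...,2]>150)).astype(np.uint8); m[:150]=0;m[:, :265]=0;m[:,420:]=0;m[315:]=0
m=cv2.morphologyEx(m,cv2.MORPH_CLOSE,np.ones((25,25)))
cs,_=cv2.findContours(m,cv2.RETR_EXTERNAL,cv2.CHAIN_APPROX_NONE); c=max(cs,key=cv2.contourArea)
w=onz('top',c[:,0,:],0.006)[:,:2]
r=cv2.minAreaRect((w*1000).astype(np.float32)); print(r); b=cv2.boxPoints(r); print(b)
# front long edge fit: pixels near the front edge
d=np.array([b[1]-b[0],b[2]-b[1]]); 
# amber blobs & caps
mb=((hsv[...,0]<20)&(hsv[...,1]>120)&(hsv[...,2]>60)).astype(np.uint8); mb[:150]=0;mb[:, :300]=0;mb[:,400:]=0;mb[280:]=0
n,l,s,ce=cv2.connectedComponentsWithStats(mb)
for i in range(1,n):
    if s[i,4]>20: print(s[i],ce[i])
dk=((hsv[...,2]<75)).astype(np.uint8)
n,l,s,ce=cv2.connectedComponentsWithStats(dk[180:280,270:400])
for i in range(1,n):
    if 60<s[i,4]<600: print('dark',s[i],ce[i]+[270,180], onz('top',ce[i]+[270,180],.064))
E
```

```text
((546.0645141601562, 8.157241821289062), (97.24996948242188, 264.2774963378906), 46.67974853515625)
[[ 416.56915    63.43826 ]
 [ 608.83905  -117.87607 ]
 [ 675.5599    -47.123775]
 [ 483.28998   134.19055 ]]
[360 201  18  16 108] [366.72222222 209.93518519]
[347 219  19  14  99] [354.94949495 226.76767677]
[330 228  18  18  96] [337.69791667 239.20833333]
[313 244  18  16  87] [321.89655172 252.51724138]
dark [100   3  13  14  73] [375.56164384 189.78082192] [[ 0.5996225  -0.03945736  0.064     ]]
dark [ 93  18  13  13 134] [369.3358209 203.8880597] [[ 0.57830675 -0.02964542  0.064     ]]
dark [ 80  35  14  14 130] [356.36153846 221.42307692] [[ 0.55203141 -0.00962759  0.064     ]]
dark [ 62  49  13  13 128] [337.890625  234.7734375] [[0.53228608 0.01846776 0.064     ]]
dark [ 46  63  13  13 125] [321.528 248.792] [[0.51153311 0.04335571 0.064     ]]
```

```bash
cat >> h.py <<'E'
def edge(im,a,b,n=60,half=6,trim=.08):
    """subpixel points of strongest gradient across segment a-b, line fit; returns p,d"""
    g=cv2.GaussianBlur(cv2.cvtColor(im,cv2.COLOR_BGR2GRAY).astype(np.float32),(0,0),1.0)
    a=np.array(a,float);b=np.array(b,float);t=(b-a)/np.linalg.norm(b-a);nn=np.array([-t[1],t[0]])
    o=np.arange(-half,half+.01,.25);pts=[]
    for s in np.linspace(trim,1-trim,n):
        q=a+s*(b-a)+o[:,None]*nn
        v=cv2.remap(g,q[:,0].astype(np.float32),q[:,1].astype(np.float32),cv2.INTER_LINEAR).ravel()
        k=np.argmax(np.abs(np.gradient(v))); pts.append(q[k])
    pts=np.array(pts,np.float32); 
    l=cv2.fitLine(pts,cv2.DIST_HUBER,0,.01,.01).ravel()
    return pts,l
E
python3 - <<'E'
from h import *
im=cv2.imread('pics/top0.png')
FR,FL,BL,BR=(418,193),(311.4,309),(272.9,274.3),(381.4,158)
L={}
for n,(a,b) in dict(front=(FR,FL),left=(FL,BL),right=(BR,FR)).items():
    p,l=edge(im,a,b); w=onz('top',p,.006)[:,:2]; f=cv2.fitLine(w.astype(np.float32),cv2.DIST_HUBER,0,.0005,.0005).ravel()
    L[n]=f; print(n,f,np.degrees(np.arctan2(f[1],f[0])))
def inter(f,g):
    s=np.linalg.solve(np.c_[f[:2],-g[:2]],g[2:]-f[2:]); return f[2:]+s[0]*f[:2]
fr=inter(L['front'],L['right']);fl=inter(L['front'],L['left']); d=(fl-fr);print(fr,fl,np.linalg.norm(d))
y=d/np.linalg.norm(d); x=np.array([y[1],-y[0]]); 
o=(fr+fl)/2+.042*x; print('origin',o,'yaw x',np.degrees(np.arctan2(x[1],x[0])))
R=np.c_[x,y]
for c in onz('top',[(369.34,203.89),(356.36,221.42),(337.89,234.77),(321.53,248.79)],.064): print('bottle rack mm',(c[:2]-o)@R*1000)
for q in [(184,266),(218,108),(190,235)]: print(onz('top',[q],0))
for q in [(190,235),(322,190)]: print('scene',onz('scene',[q],0))
E
```

```text
front [ 0.72717714 -0.6864498   0.51497287 -0.02914502] -43.349735
left [0.6866087  0.7270272  0.4498596  0.09670083] 46.63774
right [ 0.689579    0.72421044  0.63271403 -0.08305709] 46.403202
[ 0.6040136  -0.11319885] [0.41771585 0.06266489] 0.25619313
origin [0.5396956  0.00527445] yaw x 46.650253
bottle rack mm [  1.10505569 -52.04992079]
bottle rack mm [ -2.36368689 -19.20170214]
bottle rack mm [ 4.51178021 14.44139388]
bottle rack mm [ 8.35949163 46.61576174]
[[0.4910532  0.26718409 0.        ]]
[[0.75158638 0.21231564 0.        ]]
[[0.54128544 0.25784522 0.        ]]
scene [[0.48828904 0.28428935 0.        ]]
scene [[0.78963056 0.22814632 0.        ]]
```

Call:
jog_arm(
  rows=[
    [[-0.75, 0.17, 0], 0],
    [[-0.75, 0.17, 0], 0],
    [[-0.75, 0.17, 0], 0],
    [[-0.75, 0.17, 0], 0],
    [[-0.47, 0.57, 0], 0],
    [[-0.47, 0.57, 0], 0],
    [[-0.42, 0.67, 0], 0],
    [[-0.42, 0.67, 0], 0],
    [[-0.42, 0.67, 0], 0],
    [[-0.56, 0.55, 0], 0],
    [[-0.56, 0.55, 0], 0],
  ],
  fingers=0,
  squeeze=20,
)

```text
time_s: 1.52
position: [0.3494, 0.1967, 0.2453]
ee_rot: [0.782, 0.623, 0.0, -0.0]
contact_force: [0.5, 0.5, 0.1]
opening: 0.003
```

Call:
jog_arm(
  rows=[
    [[-0.46, 0.53, 0], 0],
    [[-0.46, 0.53, 0], 0],
    [[-0.46, 0.53, 0], 0],
    [[-0.46, 0.53, 0], 0],
    [[0, 0, 0], 1],
    [[0, 0, 0], 1],
    [[0, 0, 0], 1],
    [[0, 0, 0], 1],
    [[0, 0, 0], 1],
    [[0, 0, 0], 1],
    [[0, 0, 0], 1],
    [[0, 0, 0], 1],
  ],
)

```text
time_s: 3.02
position: [0.4479, 0.0621, 0.2452]
ee_rot: [0.963, 0.268, -0.0, -0.0]
contact_force: [0.6, -0.1, 0.3]
opening: -0.004
```

Call:
jog_arm(
  rows=[
    [[0, 0, 0], 1],
    [[0, 0, 0], 1],
    [[0, 0, 0], 1],
    [[0, 0, 0], 1],
    [[0, 0, 0], 1],
    [[0, 0, 0], 1],
    [[0, 0, 0], 1],
    [[0, 0, 0], 1],
    [[0, 0, 0], 1],
    [[0, 0, 0], 1],
    [[0, 0, 0], 1],
    [[0, 0, 0], 1],
  ],
)

```text
time_s: 4.53
position: [0.4479, 0.0622, 0.2452]
ee_rot: [0.946, -0.323, -0.0, 0.0]
contact_force: [-0.5, -0.0, -0.5]
opening: -0.001
```

```bash
cat >> h.py <<'E'
from scipy.spatial.transform import Rotation as Ro
def st():
    s=ctrl.read_state(); R=Ro.from_quat(s['ee_rot']).as_matrix(); return s,R
O=np.array([0.5396956,0.00527445]); YAW=np.radians(46.65)
RX=np.array([np.cos(YAW),np.sin(YAW)]);RY=np.array([-RX[1],RX[0]])
def rack(p): d=np.asarray(p)[...,:2]-O; return np.stack([d@RX,d@RY],-1)*1000
def report():
    s,R=st(); f=s['contact_force']; print('t',round(s['time_s'],2),'rack',rack(s['position']).round(1),'z',round(s['position'][2]*1000,1),'F rack',round(f[:2]@RX,2),round(f[:2]@RY,2),'fz',round(f[2],2),'yaw err deg (tool x vs -racky)',round(np.degrees(np.arctan2(R[1,0],R[0,0]))+90-np.degrees(YAW),2),'j',s['joint_pos'].round(2))
def wray(px,s,R):
    p=ctrl.camera_params('wrist');M=np.array(p['mount'])
    u=cv2.undistortPoints(np.array(px,float).reshape(-1,1,2),p['intrinsics'],p['dist']).reshape(-1,2)
    d=np.c_[u,np.ones(len(u))]@(R@M[:3,:3]).T; return np.array(s['position'])+R@M[:3,3],d
def wonz(px,z,s,R):
    c,d=wray(px,s,R); return c+d*((z-c[2])/d[:,2])[:,None]
E
python3 - <<'E'
from h import *
import pickle
report(); s,R=st(); save('wrist','w1.png'); pickle.dump((dict(s),R),open('w1.pkl','wb'))
E
```

```text
t 4.53 rack [-21.6 105.8] z 245.2 F rack -0.37 0.38 fz -0.5 yaw err deg (tool x vs -racky) 5.69 j [-0.72  0.43  0.73  2.06 -0.4   0.8  -0.41]
```

View pics/w1.png

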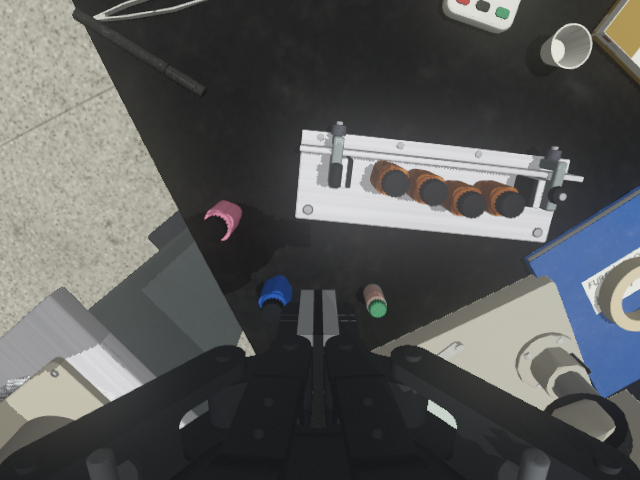

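Call:
jog_arm(
  rows=[
    [[0, 0, 0], 0.99],
    [[0.53, 0.13, 0.35], 0],
    [[0.53, 0.13, 0.35], 0],
    [[0.53, 0.13, 0.35], 0],
    [[0, 0, 0.35], 0],
    [[0, 0, 0], 0],
  ],
)

```text
time_s: 5.32
position: [0.5005, -0.0203, 0.16]
ee_rot: [0.93, -0.368, -0.002, 0.001]
contact_force: [0.2, 0.9, -0.6]
opening: -0.003
```

```bash

python3 - <<'E'
from h import *
import pickle
report(); s,R=st(); save('wrist','w2.png'); pickle.dump((dict(s),R),open('w2.pkl','wb'))
E
```

```text
t 5.33 rack [-45.5  10.9] z 160.0 F rack 0.83 0.5 fz -0.57 yaw err deg (tool x vs -racky) 0.22 j [-0.41  0.62  0.61  2.02 -0.56  0.67 -0.2 ]
```

View pics/w2.png

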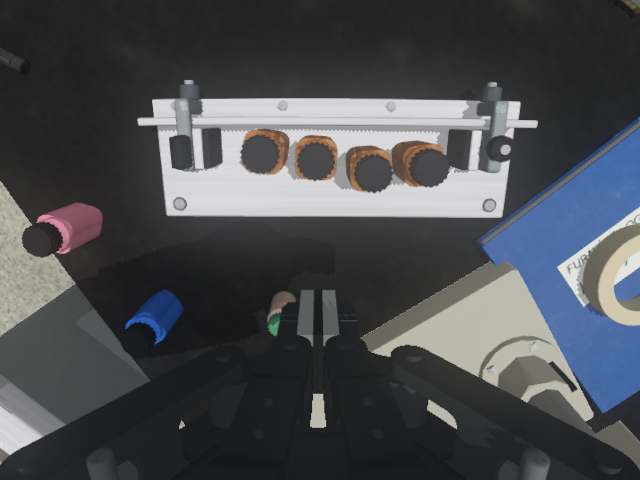

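```bash

python3 - <<'E'
from h import *
import pickle
s,R=pickle.load(open('w2.pkl','rb'))
im=cv2.imread('pics/w2.png')
p,l=edge(im,(167,215),(502,218)); w=rack(wonz(p,.006,s,R)); print('front edge x',np.percentile(w[:,0],[10,50,90]))
f=cv2.fitLine(w.astype(np.float32),cv2.DIST_HUBER,0,.01,.01).ravel();print('slope deg',np.degrees(np.arctan(f[0]/f[1])))
p,l=edge(im,(153,100),(165,214)); print('left y',rack(wonz(p,.006,s,R))[:,1].mean())
p,l=edge(im,(519,104),(503,216)); print('right y',rack(wonz(p,.006,s,R))[:,1].mean())
for n,q,z in [('keeper bot',[(221,128),(221,166)],6),('keeper top',[(206,128),(206,168)],40),('stop bot',[(449,130),(449,165)],6),('stop top',[(478,130),(478,168)],40)]: print(n,rack(wonz(q,z/1000,s,R)))
hsv=cv2.cvtColor(im,cv2.COLOR_BGR2HSV)
dk=(hsv[...,2]<75).astype(np.uint8)
n,lab,ss,ce=cv2.connectedComponentsWithStats(dk[125:200,225:460])
for i in range(1,n):
    if ss[i,4]>300: print('cap',ss[i],rack(wonz([ce[i]+[225,125]],.064,s,R)))
g=cv2.resize(im[80:230,130:550],None,fx=1.9*1,fy=1.9,interpolation=cv2.INTER_CUBIC); cv2.imwrite('pics/w2z.png',g)
print('vial',rack(onz('top',[(384,301)],.042)),'timer',rack(onz('top',[(272,152)],.018)),'cruc',rack(onz('top',[(321,133)],.03)),'blue',rack(onz('top',[(343,352)],.05)))
E
```

```text
front edge x [-41.45273185 -40.89382092 -40.45918362]
slope deg 0.08043663
left y 126.09431931113131
right y -128.60534568141642
keeper bot [[23.00318816 79.9347526 ]
 [-3.73571284 81.611984  ]]
keeper top [[23.70284837 81.03369532]
 [-1.11530165 82.85073639]]
stop bot [[ 22.4983653  -81.63384938]
 [ -2.16348541 -83.96535736]]
stop top [[ 23.51023973 -88.88018663]
 [ -0.15204828 -91.60043674]]
cap [184   5  51  57 888] [[  7.7618924 -58.2621898]]
cap [129  30  37  37 545] [[ -3.210291   -19.74501343]]
vial [[-114.35348707   40.15947384]] timer [[175.28257003 -16.24306692]] cruc [[135.51393636 -89.88413663]] blue [[-119.2368393   138.38397706]]
```

View pics/w2z.png

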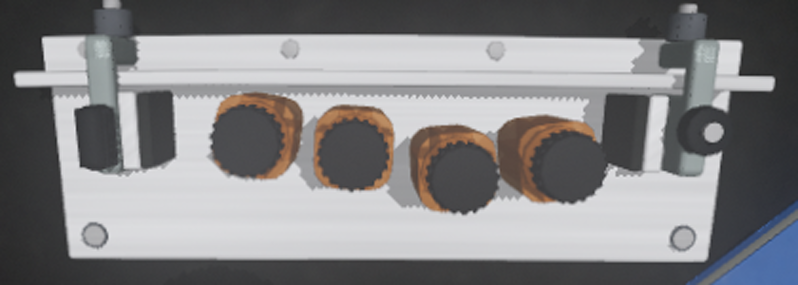

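Call:
jog_arm(
  rows=[
    [[-0.06, 0, 0.5], 0.04],
    [[0, 0, 0.5], 0],
    [[0, 0, 0.5], 0],
    [[0, 0, 0.5], 0],
    [[0, 0, 0.15], 0],
    [[0, 0, 0.08], 0],
    [[0, -0.1, 0], 0],
    [[0, 0, 0], 0],
  ],
)

```text
time_s: 6.38
position: [0.5044, -0.0127, 0.0283]
ee_rot: [0.929, -0.369, 0.001, -0.0]
contact_force: [0.2, -0.1, -0.6]
opening: 0.0
```

```bash

python3 - <<'E'
from h import *
report(); save('scene','s1.png')
im=cv2.imread('pics/s1.png'); cv2.imwrite('pics/s1z.png',cv2.resize(im[150:340,180:420],None,fx=3.1,fy=3.1,interpolation=cv2.INTER_CUBIC))
report();report()
E
```

```text
t 6.38 rack [-37.3  13.4] z 28.3 F rack 0.05 -0.21 fz -0.6 yaw err deg (tool x vs -racky) 0.06 j [-0.26  0.82  0.35  2.08 -0.78  0.37 -0.03]
t 6.42 rack [-37.8  13.4] z 28.2 F rack 0.54 0.89 fz -0.1 yaw err deg (tool x vs -racky) 0.04 j [-0.26  0.82  0.35  2.08 -0.78  0.37 -0.03]
t 6.42 rack [-37.8  13.4] z 28.2 F rack 0.54 0.89 fz -0.1 yaw err deg (tool x vs -racky) 0.04 j [-0.26  0.82  0.35  2.08 -0.78  0.37 -0.03]
```

View pics/s1z.png

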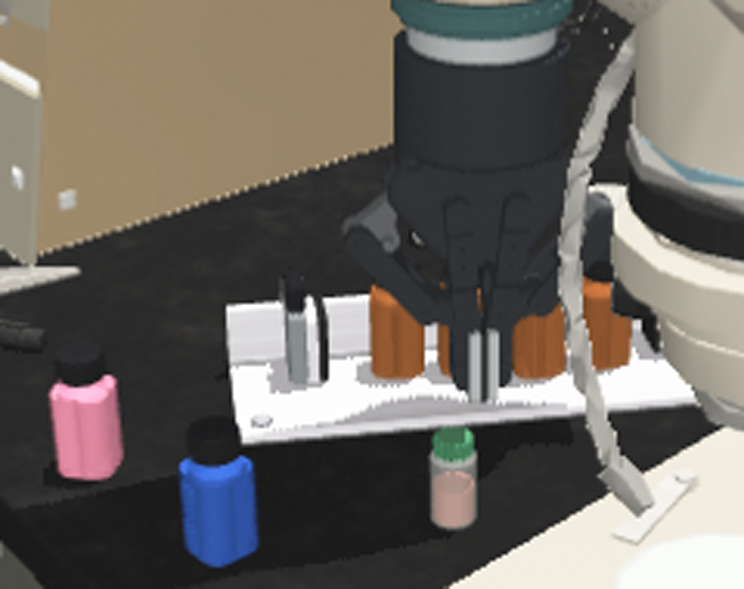

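Call:
jog_arm(
  rows=[
    [[0, -0.1, 0.02], 0],
    [[0, -0.1, 0.02], 0],
    [[0, -0.033, 0], 0],
    [[0, -0.033, 0], 0],
    [[0, -0.033, 0], 0],
    [[0, -0.033, 0], 0],
    [[0, -0.033, 0], 0],
    [[0, -0.017, 0], 0],
    [[0, -0.017, 0], 0],
    [[0, 0, 0], 0],
  ],
)

```text
time_s: 7.68
position: [0.5197, 0.0041, 0.0251]
ee_rot: [0.929, -0.369, 0.0, -0.0]
contact_force: [0.8, -0.2, 0.3]
opening: 0.005
```

```bash

python3 - <<'E'
from h import *
report()
E
```

```text
t 7.67 rack [-14.6  13.7] z 25.1 F rack 0.38 -0.76 fz 0.28 yaw err deg (tool x vs -racky) -0.02 j [-0.31  0.84  0.38  2.04 -0.77  0.41 -0.08]
```

Continue with 1 mm then 0.5 mm steps.

Call:
jog_arm(
  rows=[
    [[0, -0.017, 0], 0],
    [[0, -0.017, 0], 0],
    [[0, -0.008, 0], 0],
    [[0, 0, 0], 0],
  ],
)

```text
time_s: 8.18
position: [0.5214, 0.0059, 0.0251]
ee_rot: [0.929, -0.37, -0.0, -0.0]
contact_force: [0.5, -1.4, 1.4]
opening: -0.001
```

```bash

python3 - <<'E'
from h import *
report(); save('scene','s2.png'); report()
im=cv2.imread('pics/s2.png'); cv2.imwrite('pics/s2z.png',cv2.resize(im[200:320,220:420],None,fx=3.8,fy=3.8,interpolation=cv2.INTER_CUBIC))
E
```

```text
t 8.18 rack [-12.1  13.7] z 25.1 F rack -0.69 -1.34 fz 1.43 yaw err deg (tool x vs -racky) -0.02 j [-0.31  0.85  0.38  2.03 -0.77  0.41 -0.08]
t 8.22 rack [-12.1  13.8] z 25.1 F rack -0.38 0.01 fz 0.13 yaw err deg (tool x vs -racky) -0.02 j [-0.31  0.85  0.38  2.03 -0.77  0.41 -0.08]
```

View pics/s2z.png

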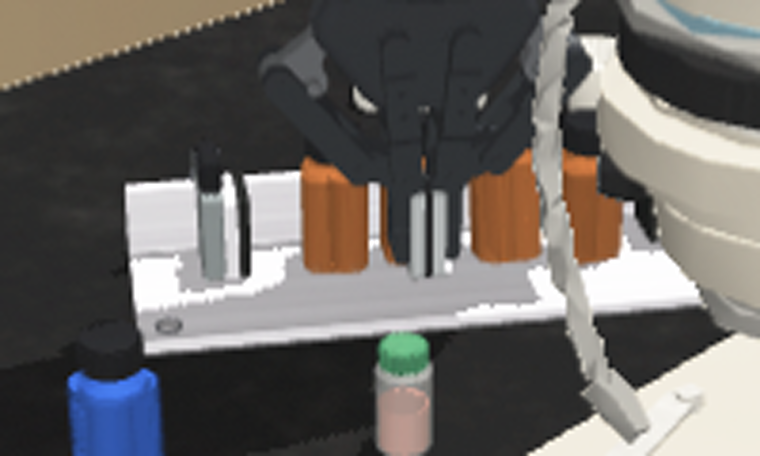

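Call:
jog_arm(
  rows=[
    [[0, -0.01, 0], 0],
    [[0, -0.01, 0], 0],
    [[0, 0, 0], 0],
  ],
)

```text
time_s: 8.6
position: [0.5222, 0.0067, 0.0251]
ee_rot: [0.929, -0.37, -0.0, 0.0]
contact_force: [-0.1, 0.1, 0.0]
opening: 0.006
```

```bash

python3 - <<'E'
from h import *
report()
E
```

```text
t 8.6 rack [-11.   13.7] z 25.1 F rack -0.0 0.1 fz 0.01 yaw err deg (tool x vs -racky) -0.02 j [-0.31  0.85  0.38  2.03 -0.77  0.41 -0.08]
```

Call:
jog_arm(
  rows=[
    [[0, -0.01, 0], 0],
    [[0, -0.01, 0], 0],
    [[0, 0, 0], 0],
  ],
)

```text
time_s: 8.98
position: [0.5222, 0.0067, 0.0251]
ee_rot: [0.929, -0.37, -0.0, 0.001]
contact_force: [-4.8, -3.9, 3.0]
opening: -0.001
```

```bash

python3 - <<'E'
from h import *
report()
E
```

```text
t 8.97 rack [-11.   13.7] z 25.1 F rack -6.12 0.77 fz 3.04 yaw err deg (tool x vs -racky) -0.07 j [-0.32  0.85  0.38  2.03 -0.77  0.41 -0.08]
```

Call:
jog_arm(
  rows=[
    [[0, 0.1, 0], 0],
    [[0, 0.2, 0], 0],
    [[-0.275, 0, 0], 0],
    [[-0.275, 0, 0], 0],
    [[0, -0.09, 0], 0],
    [[0, -0.09, 0], 0],
    [[0, -0.033, 0], 0],
    [[0, -0.033, 0], 0],
    [[0, -0.017, 0], 0],
    [[0, -0.017, 0], 0],
    [[0, -0.01, 0], 0],
    [[0, 0, 0], 0],
  ],
)

```text
time_s: 10.48
position: [0.4979, 0.0282, 0.0251]
ee_rot: [0.929, -0.37, -0.0, 0.001]
contact_force: [-2.8, -4.8, 1.2]
opening: 0.001
```

```bash

python3 - <<'E'
from h import *
report()
E
```

```text
t 10.47 rack [-12.   46.1] z 25.1 F rack -5.43 -1.3 fz 1.15 yaw err deg (tool x vs -racky) -0.12 j [-0.35  0.83  0.36  2.09 -0.81  0.36 -0.09]
```

Call:
jog_arm(
  rows=[
    [[0, 0, 0], 0],
    [[0, -0.008, 0], 0],
    [[0, 0, 0], 0],
  ],
)

```text
time_s: 10.85
position: [0.4981, 0.0281, 0.0251]
ee_rot: [0.929, -0.371, -0.0, 0.001]
contact_force: [-3.0, -5.1, 1.2]
opening: 0.006
```

```bash

python3 - <<'E'
from h import *
report(); s,R=st(); save('wrist','w3.png');report()
im=cv2.imread('pics/w3.png'); cv2.imwrite('pics/w3z.png',im[:,:])
E
```

```text
t 10.85 rack [-12.   45.9] z 25.1 F rack -5.76 -1.29 fz 1.17 yaw err deg (tool x vs -racky) -0.15 j [-0.35  0.83  0.36  2.09 -0.8   0.36 -0.09]
t 10.9 rack [-11.9  45.9] z 25.1 F rack -5.86 -2.35 fz 2.63 yaw err deg (tool x vs -racky) -0.15 j [-0.35  0.83  0.36  2.09 -0.8   0.36 -0.09]
```

View pics/w3z.png

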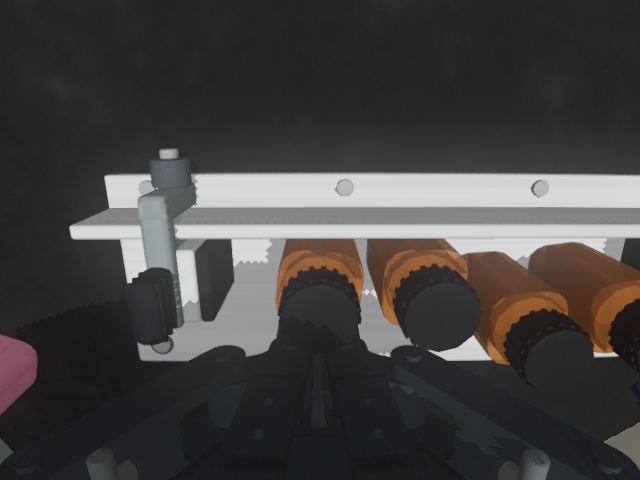

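```bash

python3 - <<'E'
import cv2
im=cv2.imread('pics/w3.png'); cv2.imwrite('pics/w3zz.png',cv2.resize(im[190:370,190:490],None,fx=2.66,fy=2.66,interpolation=cv2.INTER_CUBIC))
E
```

```text
(no output)
```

View pics/w3zz.png

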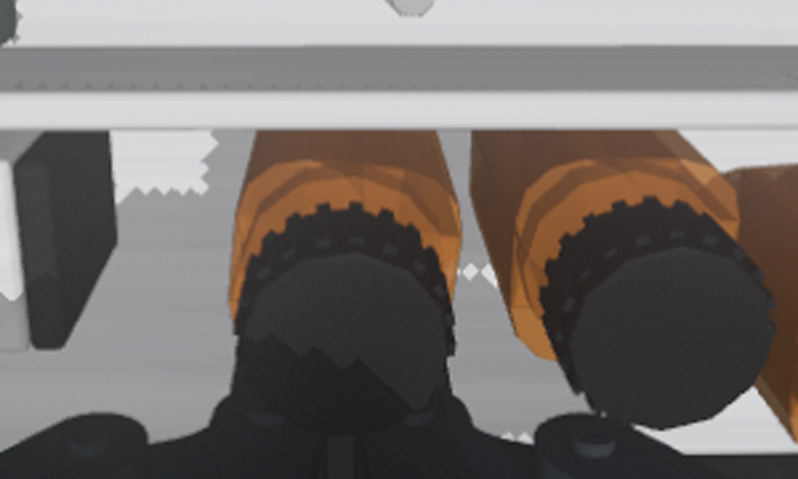

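Call:
jog_arm(
  rows=[
    [[0, 0.1, 0], 0],
    [[0, 0, 0], 0],
    [[0, 0, 0], 0],
    [[0, -0.05, 0], 0],
    [[0, -0.017, 0], 0],
    [[0, -0.017, 0], 0],
    [[0, -0.01, 0], 0],
    [[0, -0.007, 0], 0],
    [[0, 0, 0], 0],
  ],
  fingers=10,
)

```text
time_s: 12.02
position: [0.4985, 0.0286, 0.0251]
ee_rot: [0.929, -0.37, 0.0, 0.001]
contact_force: [-1.9, -5.3, 2.1]
opening: 0.118
```

```bash

python3 - <<'E'
from h import *
report(); s,R=st(); save('wrist','w4.png');report()
im=cv2.imread('pics/w4.png'); cv2.imwrite('pics/w4zz.png',cv2.resize(im[190:370,190:490],None,fx=2.66,fy=2.66,interpolation=cv2.INTER_CUBIC))
E
```

```text
t 12.03 rack [-11.3  46. ] z 25.1 F rack -5.15 -2.29 fz 2.14 yaw err deg (tool x vs -racky) -0.11 j [-0.35  0.83  0.36  2.09 -0.81  0.36 -0.09]
t 12.07 rack [-11.3  46. ] z 25.1 F rack -5.51 -1.9 fz 2.18 yaw err deg (tool x vs -racky) -0.11 j [-0.35  0.83  0.36  2.09 -0.81  0.36 -0.09]
```

View pics/w4zz.png

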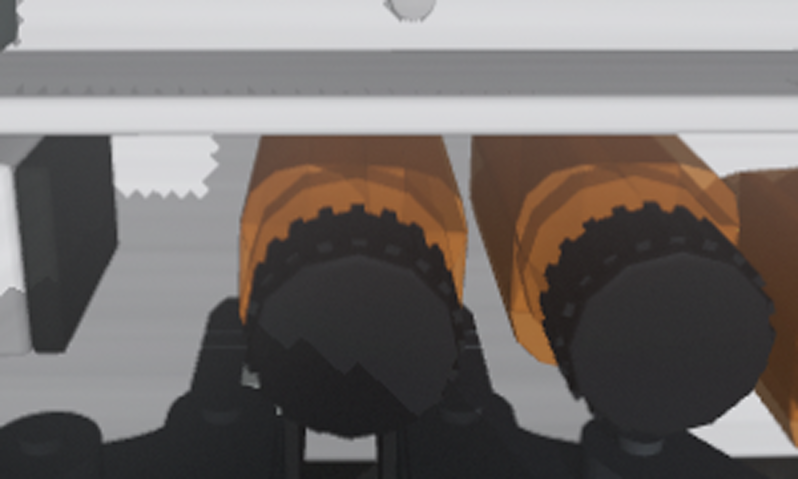

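Call:
jog_arm(
  rows=[
    [[0, 0.05, 0], 0],
    [[0.03, 0, 0], 0],
    [[0, -0.033, 0], 0],
    [[0, -0.01, 0], 0],
    [[0, -0.008, 0], 0],
    [[0, 0, 0], 0],
    [[0, 0, 0], 0],
  ],
)

```text
time_s: 12.95
position: [0.4999, 0.0276, 0.0251]
ee_rot: [0.929, -0.37, 0.0, 0.001]
contact_force: [-3.2, -5.0, 2.2]
opening: 0.116
```

```bash

python3 - <<'E'
from h import *
report()
E
```

```text
t 12.95 rack [-11.1  44.3] z 25.1 F rack -5.84 -1.08 fz 2.23 yaw err deg (tool x vs -racky) -0.1 j [-0.35  0.83  0.36  2.09 -0.8   0.37 -0.09]
```

Call:
jog_arm(
  rows=[
    [[0, 0.1, 0], 0],
    [[0.25, 0.1, 0], 0],
    [[0.25, 0, 0], 0],
    [[0, -0.07, 0], 0],
    [[0, -0.06, 0], 0],
    [[0, -0.017, 0], 0],
    [[0, -0.017, 0], 0],
    [[0, -0.01, 0], 0],
    [[0, -0.007, 0], 0],
    [[0, 0, 0], 0],
  ],
)

```text
time_s: 14.2
position: [0.5213, 0.0076, 0.0251]
ee_rot: [0.929, -0.37, -0.0, 0.0]
contact_force: [-0.0, 0.4, 0.8]
opening: 0.113
```

```bash

python3 - <<'E'
from h import *
report()
E
```

```text
t 14.2 rack [-11.  15.] z 25.1 F rack 0.26 0.3 fz 0.78 yaw err deg (tool x vs -racky) -0.03 j [-0.32  0.85  0.38  2.03 -0.78  0.41 -0.08]
```

Call:
jog_arm(
  rows=[
    [[0, -0.01, 0], 0],
    [[0, -0.01, 0], 0],
    [[0, 0, 0], 0],
  ],
)

```text
time_s: 14.58
position: [0.5214, 0.0076, 0.0251]
ee_rot: [0.929, -0.37, -0.0, 0.001]
contact_force: [-4.6, -3.8, 3.2]
opening: 0.12
```

```bash

python3 - <<'E'
from h import *
report()
E
```

```text
t 14.57 rack [-10.9  14.9] z 25.1 F rack -5.95 0.76 fz 3.16 yaw err deg (tool x vs -racky) -0.07 j [-0.32  0.85  0.39  2.03 -0.78  0.41 -0.08]
```

Call:
jog_arm(
  rows=[
    [[0, 0.2, 0], 0],
    [[0.28, 0.23, 0], 0],
    [[0.29, 0, 0], 0],
    [[0, -0.13, 0], 0],
    [[0, -0.033, 0], 0],
    [[0, -0.033, 0], 0],
    [[0, -0.033, 0], 0],
    [[0, -0.033, 0], 0],
    [[0, -0.033, 0], 0],
    [[0, -0.033, 0], 0],
    [[0, -0.033, 0], 0],
    [[0, 0, 0], 0],
  ],
)

```text
time_s: 16.08
position: [0.5443, -0.0179, 0.0251]
ee_rot: [0.929, -0.369, 0.0, -0.0]
contact_force: [-1.2, 0.3, 0.7]
opening: 0.116
```

```bash

python3 - <<'E'
from h import *
report()
E
```

```text
t 16.07 rack [-13.7 -19.3] z 25.1 F rack -0.61 1.14 fz 0.71 yaw err deg (tool x vs -racky) -0.01 j [-0.28  0.87  0.41  1.97 -0.75  0.46 -0.07]
```

Now −13.7 → −9.9 commanded.

Call:
jog_arm(
  rows=[
    [[0, -0.017, 0], 0],
    [[0, -0.017, 0], 0],
    [[0, -0.01, 0], 0],
    [[0, -0.01, 0], 0],
    [[0, -0.008, 0], 0],
    [[0, 0, 0], 0],
  ],
)

```text
time_s: 16.82
position: [0.546, -0.0161, 0.0251]
ee_rot: [0.929, -0.37, -0.0, 0.001]
contact_force: [-2.8, -3.6, 2.0]
opening: 0.119
```

```bash

python3 - <<'E'
from h import *
report()
E
```

```text
t 16.82 rack [-11.2 -19.3] z 25.1 F rack -4.53 -0.37 fz 2.01 yaw err deg (tool x vs -racky) -0.06 j [-0.28  0.87  0.41  1.96 -0.75  0.47 -0.08]
```

Call:
jog_arm(
  rows=[
    [[0, -0.006, 0], 0],
    [[0, 0, 0], 0],
    [[0, 0.2, 0], 0],
    [[0.27, 0.2, 0], 0],
    [[0.275, 0, 0], 0],
    [[0, -0.13, 0], 0],
    [[0, -0.033, 0], 0],
    [[0, -0.033, 0], 0],
    [[0, -0.033, 0], 0],
    [[0, -0.033, 0], 0],
    [[0, -0.033, 0], 0],
    [[0, 0, 0], 0],
  ],
)

```text
time_s: 18.32
position: [0.5666, -0.0419, 0.0251]
ee_rot: [0.929, -0.369, 0.0, -0.0]
contact_force: [-1.1, 0.1, 0.5]
opening: 0.119
```

```bash

python3 - <<'E'
from h import *
report()
E
```

```text
t 18.32 rack [-15.9 -51.9] z 25.1 F rack -0.69 0.8 fz 0.45 yaw err deg (tool x vs -racky) -0.01 j [-0.24  0.89  0.43  1.9  -0.72  0.51 -0.06]
```

Call:
jog_arm(
  rows=[
    [[0, -0.033, 0], 0],
    [[0, -0.017, 0], 0],
    [[0, -0.017, 0], 0],
    [[0, -0.01, 0], 0],
    [[0, -0.01, 0], 0],
    [[0, -0.01, 0], 0],
    [[0, 0, 0], 0],
  ],
)

```text
time_s: 19.2
position: [0.5697, -0.0387, 0.0251]
ee_rot: [0.929, -0.37, -0.0, 0.001]
contact_force: [-3.1, -2.1, 1.8]
opening: 0.116
```

```bash

python3 - <<'E'
from h import *
report()
E
```

```text
t 19.2 rack [-11.4 -52. ] z 25.1 F rack -3.68 0.8 fz 1.81 yaw err deg (tool x vs -racky) -0.06 j [-0.25  0.89  0.43  1.89 -0.72  0.52 -0.07]
```

Call:
jog_arm(
  rows=[
    [[0, -0.008, 0], 0],
    [[0, 0, 0], 0],
  ],
)

```text
time_s: 19.45
position: [0.5697, -0.0386, 0.0251]
ee_rot: [0.929, -0.37, -0.001, 0.001]
contact_force: [-3.8, -4.4, 3.6]
opening: 0.115
```

```bash

python3 - <<'E'
from h import *
report()
E
```

```text
t 19.45 rack [-11.4 -52. ] z 25.1 F rack -5.86 -0.27 fz 3.6 yaw err deg (tool x vs -racky) -0.08 j [-0.25  0.89  0.44  1.89 -0.72  0.52 -0.08]
```

Call:
jog_arm(
  rows=[
    [[0, 0.2, 0], 0],
    [[0, 0.2, -0.2], 0],
    [[-0.4, 0.05, -0.5], 0],
    [[-0.5, 0, -0.5], 0],
    [[0, 0, -0.3], 0],
    [[0, 0, 0], 0],
  ],
)

```text
time_s: 20.2
position: [0.5141, -0.0201, 0.1169]
ee_rot: [0.929, -0.369, 0.002, -0.001]
contact_force: [0.6, 0.6, 0.4]
opening: 0.115
```

```bash

python3 - <<'E'
from h import *
import pickle
report(); s,R=st(); save('wrist','w5.png'); pickle.dump((dict(s),R),open('w5.pkl','wb'))
im=cv2.imread('pics/w5.png'); cv2.imwrite('pics/w5z.png',cv2.resize(im[60:260,120:560],None,fx=1.8,fy=1.8,interpolation=cv2.INTER_CUBIC))
E
```

```text
t 20.2 rack [-36.1   1.2] z 116.9 F rack 0.84 -0.08 fz 0.43 yaw err deg (tool x vs -racky) -0.01 j [-0.37  0.7   0.54  2.02 -0.64  0.59 -0.14]
```

View pics/w5z.png

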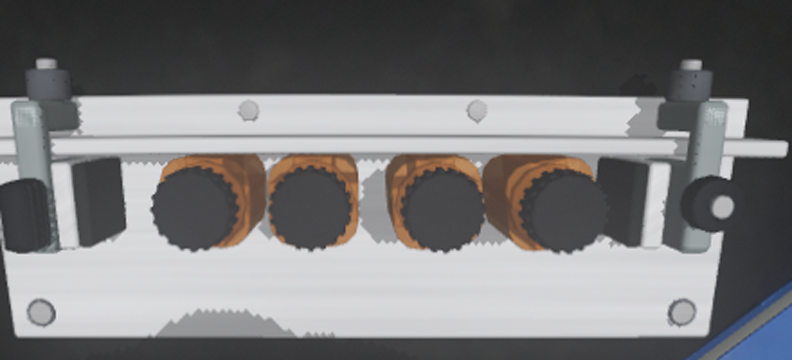

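```bash

python3 - <<'E'
from h import *
import pickle
s,R=pickle.load(open('w5.pkl','rb'))
im=cv2.imread('pics/w5.png'); cv2.imwrite('pics/w5zz.png',cv2.resize(im[130:205,195:470],None,fx=2.9,fy=2.9,interpolation=cv2.INTER_CUBIC))
# cap circle in crop coordinates (zoom 1.8 offset 120,60)
for c in [(195,208),(311,207),(441,209),(565,210)]:
    q=np.array(c)/1.8+[120,60]; print(rack(wonz([q],.064,s,R)).round(1))
E
```

```text
[[13.3 42.9]]
[[13.4 12.6]]
[[ 12.9 -21.2]]
[[ 12.8 -53.7]]
```

View pics/w5zz.png

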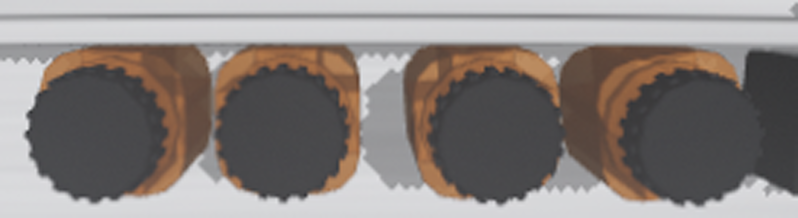

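Call:
jog_arm(
  rows=[
    [[-0.5, 0, 0], 0],
    [[-0.5, 0, 0], 0],
    [[-0.5, 0, 0], 0],
    [[-0.48, 0, 0], 0],
    [[0, 0, 0], -1],
    [[0, 0, 0], -1],
    [[0, 0, 0], -1],
    [[0, 0, 0], -1],
    [[0, 0, 0], -1],
    [[0, 0, 0], -1],
    [[0, 0, 0], -1],
    [[0, 0, 0], -1],
  ],
  fingers=0,
)

```text
time_s: 21.75
position: [0.4265, 0.061, 0.1144]
ee_rot: [1.0, 0.023, -0.0, 0.0]
contact_force: [-0.4, -0.9, -0.2]
opening: 0.001
```

Call:
jog_arm(
  rows=[
    [[0, 0, 0], -1],
    [[0, 0, 0], -1],
    [[0, 0, 0], -1],
    [[0, 0, 0], -1],
    [[0, 0, 0], -1],
    [[0, 0, 0], -1],
    [[0, 0, 0], -1],
    [[0, 0, 0], -0.71],
    [[0.37, 0, 0], 0],
    [[0.38, 0, 0], 0],
    [[0, 0, 0], 0],
  ],
)

```text
time_s: 23.12
position: [0.4585, 0.0951, 0.1145]
ee_rot: [0.918, 0.396, 0.0, -0.0]
contact_force: [0.2, 0.2, 0.2]
opening: -0.0
```

```bash

python3 - <<'E'
from h import *
import pickle
report(); s,R=st(); save('wrist','w6.png'); pickle.dump((dict(s),R),open('w6.pkl','wb'))
E
```

```text
t 23.12 rack [  9.6 120.6] z 114.5 F rack 0.29 -0.01 fz 0.23 yaw err deg (tool x vs -racky) 90.06 j [-0.34  0.6   0.12  2.13 -0.16  0.42  0.72]
```

View pics/w6.png

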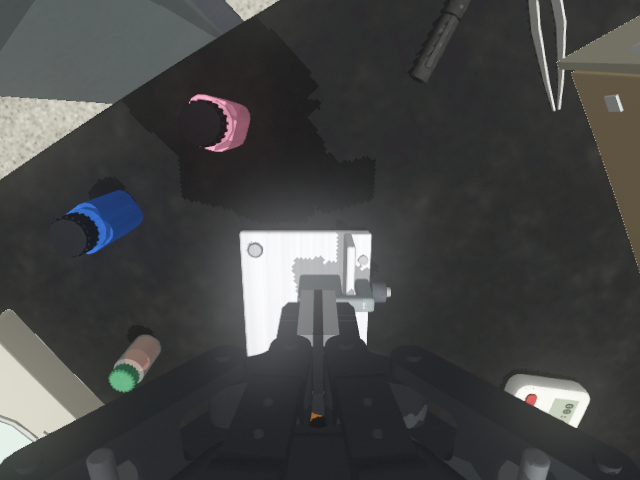

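```bash

python3 - <<'E'
from h import *
import pickle
s,R=pickle.load(open('w6.pkl','rb'))
print(rack(wonz([(320,275),(299,276),(345,276)],.045,s,R)), rack(wonz([(320,275)],.059,s,R)),rack(wonz([(305,232)],.006,s,R)))
im=cv2.imread('pics/w6.png'); cv2.imwrite('pics/w6z.png',cv2.resize(im[220:340,230:400],None,fx=4,fy=4,interpolation=cv2.INTER_CUBIC))
E
```

```text
[[ 10.52289692 113.26097702]
 [ -1.05044112 112.65785045]
 [ 24.30973815 112.66758161]] [[ 10.40570807 119.0359692 ]] [[  1.21276836 126.66306976]]
```

View pics/w6z.png

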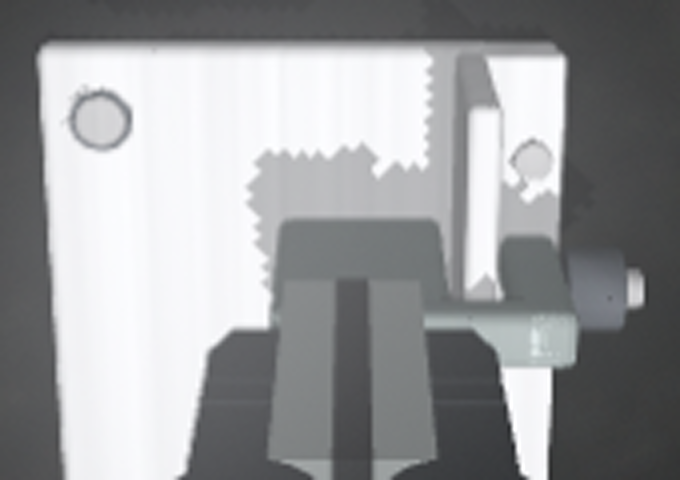

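Call:
jog_arm(
  rows=[
    [[0, 0, 0.5], 0],
    [[0, 0, 0.5], 0],
    [[0, 0, 0.4], 0],
    [[0, 0, 0.1], 0],
    [[0, 0.03, 0], 0],
    [[0, 0.033, 0], 0],
    [[0, 0, 0], 0],
  ],
)

```text
time_s: 24.05
position: [0.4606, 0.0915, 0.0273]
ee_rot: [0.918, 0.395, 0.0, -0.001]
contact_force: [-0.3, -0.0, 0.4]
opening: 0.001
```

```bash

python3 - <<'E'
from h import *
report()
E
```

```text
t 24.05 rack [  8.4 116.7] z 27.3 F rack -0.23 0.2 fz 0.4 yaw err deg (tool x vs -racky) 89.94 j [-0.38  0.78  0.19  2.17 -0.59  0.24  1.14]
```

Call:
jog_arm(
  rows=[
    [[0.01, 0.033, 0], 0],
    [[0, 0.033, 0], 0],
    [[0, 0.033, 0], 0],
    [[0, 0.025, 0], 0],
    [[0, 0.025, 0], 0],
    [[0, 0.025, 0], 0],
  ],
)

```text
time_s: 24.8
position: [0.4666, 0.0865, 0.0267]
ee_rot: [0.918, 0.397, -0.002, -0.002]
contact_force: [-3.5, 4.1, 2.3]
opening: -0.0
```

```bash

python3 - <<'E'
from h import *
report()
E
```

```text
t 24.8 rack [  8.9 108.9] z 26.7 F rack 0.59 5.4 fz 2.33 yaw err deg (tool x vs -racky) 90.08 j [-0.37  0.79  0.2   2.15 -0.58  0.26  1.15]
```

Call:
jog_arm(
  rows=[
    [[0, 0.025, 0], 0],
    [[0, 0.025, 0], 0],
    [[0, 0.025, 0], 0],
    [[0, 0.025, 0], 0],
    [[0, 0.025, 0], 0],
    [[0, 0.025, 0], 0],
  ],
)

```text
time_s: 25.55
position: [0.4731, 0.0803, 0.0267]
ee_rot: [0.918, 0.396, -0.002, -0.002]
contact_force: [-4.1, 3.6, 2.8]
opening: 0.002
```

Call:
jog_arm(
  rows=[
    [[0, 0.025, 0], 0],
    [[0, 0.025, 0], 0],
    [[0, 0.025, 0], 0],
    [[0, 0.025, 0], 0],
    [[0, 0.025, 0], 0],
    [[0, 0.025, 0], 0],
  ],
)

```text
time_s: 26.3
position: [0.4796, 0.0742, 0.0266]
ee_rot: [0.918, 0.397, -0.002, -0.002]
contact_force: [-3.1, 4.3, 2.6]
opening: 0.001
```

```bash

python3 - <<'E'
from h import *
report(); save('top','t2.png'); 
im=cv2.imread('pics/t2.png'); cv2.imwrite('pics/t2z.png',cv2.resize(im[150:315,260:430],None,fx=3.5,fy=3.5,interpolation=cv2.INTER_CUBIC))
E
```

```text
t 26.3 rack [ 8.8 91. ] z 26.6 F rack 1.02 5.24 fz 2.56 yaw err deg (tool x vs -racky) 90.07 j [-0.35  0.8   0.21  2.12 -0.57  0.28  1.17]
```

View pics/t2z.png

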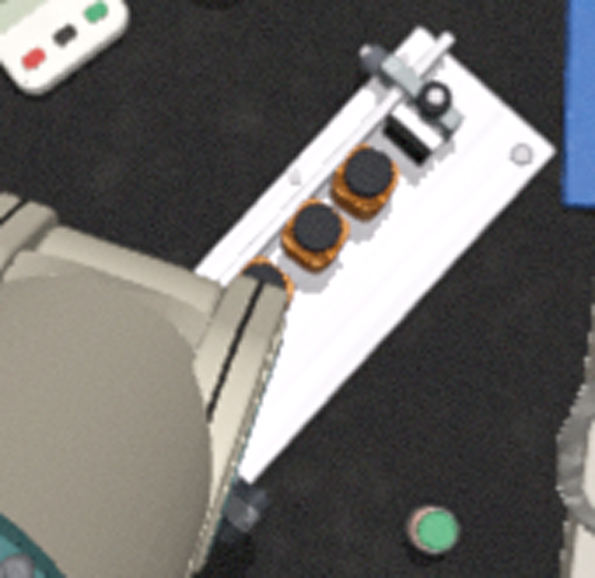

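Call:
jog_arm(
  rows=[
    [[0, 0.02, 0], 0],
    [[0, 0.02, 0], 0],
    [[0, 0.02, 0], 0],
    [[0, 0.02, 0], 0],
    [[0, 0.02, 0], 0],
    [[0, 0.02, 0], 0],
    [[0, 0.02, 0], 0],
    [[0, 0.02, 0], 0],
  ],
)

```text
time_s: 27.35
position: [0.4866, 0.0675, 0.0266]
ee_rot: [0.918, 0.396, -0.002, -0.002]
contact_force: [-4.1, 4.3, 2.7]
opening: -0.002
```

```bash

python3 - <<'E'
from h import *
report(); save('scene','s3.png'); 
im=cv2.imread('pics/s3.png'); cv2.imwrite('pics/s3z.png',cv2.resize(im[200:320,220:420],None,fx=3.8,fy=3.8,interpolation=cv2.INTER_CUBIC))
E
```

```text
t 27.35 rack [ 8.8 81.3] z 26.6 F rack 0.33 5.91 fz 2.74 yaw err deg (tool x vs -racky) 90.06 j [-0.34  0.8   0.21  2.1  -0.56  0.3   1.17]
```

View pics/s3z.png

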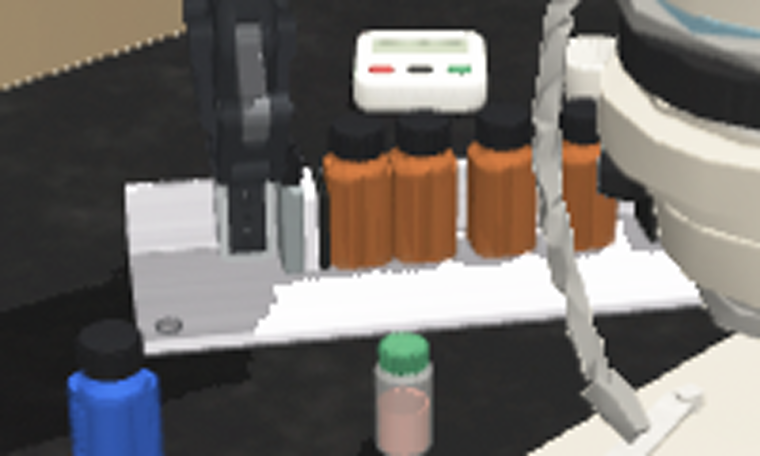

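Call:
jog_arm(
  rows=[
    [[0, 0.02, 0], 0],
    [[0, 0.02, 0], 0],
    [[0, 0.02, 0], 0],
    [[0, 0.02, 0], 0],
    [[0, 0.02, 0], 0],
    [[0, 0.02, 0], 0],
    [[0, 0.02, 0], 0],
    [[0, 0.02, 0], 0],
  ],
)

```text
time_s: 28.4
position: [0.4933, 0.0611, 0.0266]
ee_rot: [0.918, 0.397, -0.002, -0.002]
contact_force: [-3.9, 4.3, 3.4]
opening: -0.002
```

```bash

python3 - <<'E'
from h import *
report(); save('top','t3.png'); 
im=cv2.imread('pics/t3.png'); cv2.imwrite('pics/t3z.png',cv2.resize(im[150:315,260:430],None,fx=3.5,fy=3.5,interpolation=cv2.INTER_CUBIC))
E
```

```text
t 28.4 rack [ 8.8 72.1] z 26.6 F rack 0.43 5.82 fz 3.36 yaw err deg (tool x vs -racky) 90.07 j [-0.32  0.8   0.22  2.09 -0.55  0.31  1.18]
```

View pics/t3z.png

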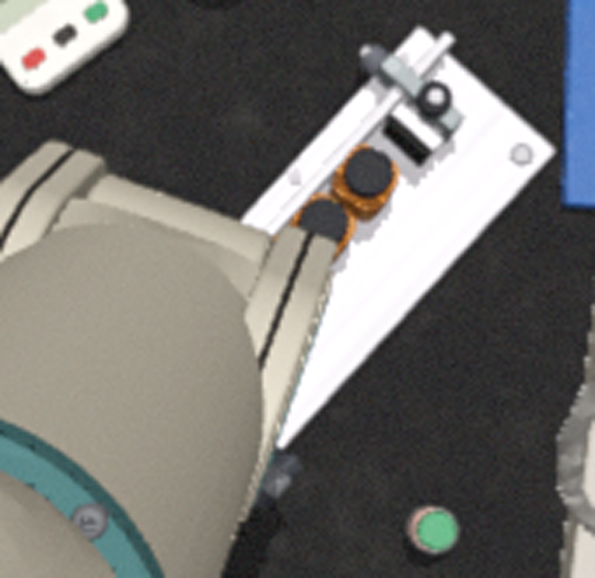

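Call:
jog_arm(
  rows=[
    [[0, 0.02, 0], 0],
    [[0, 0.02, 0], 0],
    [[0, 0.02, 0], 0],
    [[0, 0.02, 0], 0],
    [[0, 0.02, 0], 0],
    [[0, 0.02, 0], 0],
    [[0, 0.02, 0], 0],
  ],
)

```text
time_s: 29.32
position: [0.4992, 0.0555, 0.0265]
ee_rot: [0.918, 0.397, -0.002, -0.002]
contact_force: [-5.3, 4.4, 3.5]
opening: 0.001
```

```bash

python3 - <<'E'
from h import *
report(); save('scene','s4.png'); 
im=cv2.imread('pics/s4.png'); cv2.imwrite('pics/s4z.png',cv2.resize(im[200:320,220:420],None,fx=3.8,fy=3.8,interpolation=cv2.INTER_CUBIC))
E
```

```text
t 29.32 rack [ 8.7 64. ] z 26.5 F rack -0.42 6.92 fz 3.5 yaw err deg (tool x vs -racky) 90.08 j [-0.31  0.81  0.23  2.07 -0.55  0.32  1.18]
```

View pics/s4z.png

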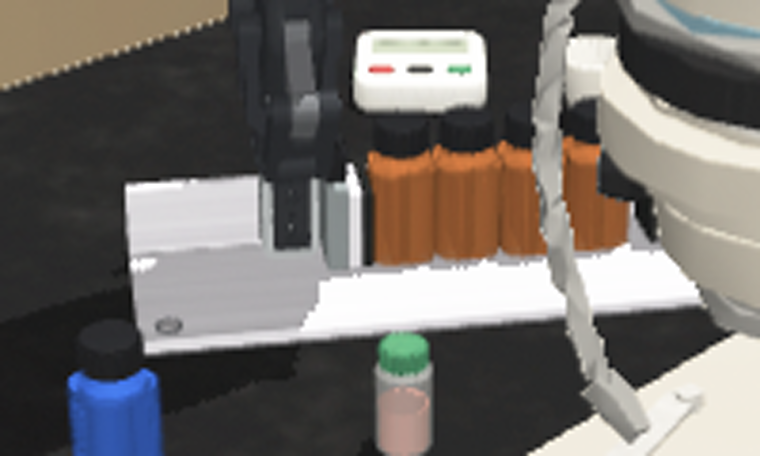

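Row closed up, straight. Continue toward the stop.

Call:
jog_arm(
  rows=[
    [[0, 0.02, 0], 0],
    [[0, 0.02, 0], 0],
    [[0, 0.02, 0], 0],
    [[0, 0.02, 0], 0],
  ],
)

```text
time_s: 29.88
position: [0.5027, 0.0523, 0.0265]
ee_rot: [0.918, 0.397, -0.002, -0.002]
contact_force: [-5.0, 4.6, 2.9]
opening: -0.002
```

Call:
jog_arm(
  rows=[
    [[0, 0.015, 0], 0],
    [[0, 0.015, 0], 0],
    [[0, 0.015, 0], 0],
    [[0, 0.015, 0], 0],
  ],
)

```text
time_s: 30.38
position: [0.5049, 0.0501, 0.0264]
ee_rot: [0.918, 0.397, -0.002, -0.003]
contact_force: [-5.5, 6.0, 2.6]
opening: -0.003
```

```bash

python3 - <<'E'
from h import *
report(); save('top','t4.png'); 
im=cv2.imread('pics/t4.png'); cv2.imwrite('pics/t4z.png',cv2.resize(im[150:315,260:430],None,fx=3.5,fy=3.5,interpolation=cv2.INTER_CUBIC))
E
```

```text
t 30.38 rack [ 8.7 56.1] z 26.4 F rack 0.62 8.15 fz 2.65 yaw err deg (tool x vs -racky) 90.09 j [-0.3   0.81  0.23  2.06 -0.54  0.34  1.19]
```

View pics/t4z.png

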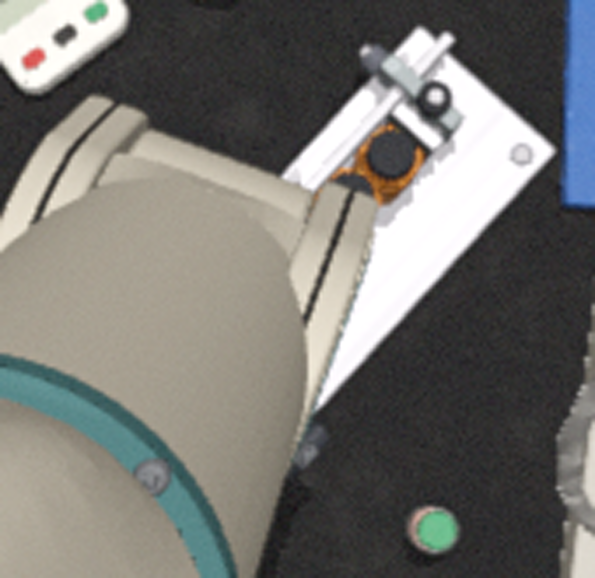

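Call:
jog_arm(
  rows=[
    [[0, 0.005, 0], 0],
    [[0, 0, 0], 0],
  ],
)

```text
time_s: 30.68
position: [0.5049, 0.0501, 0.0264]
ee_rot: [0.918, 0.397, -0.002, -0.003]
contact_force: [-5.7, 6.2, 3.6]
opening: 0.001
```

```bash

python3 - <<'E'
from h import *
report();ctrl.get_image('top');report();ctrl.get_image('top');report()
E
```

```text
t 30.68 rack [ 8.7 56.1] z 26.4 F rack 0.56 8.41 fz 3.63 yaw err deg (tool x vs -racky) 90.1 j [-0.3   0.81  0.23  2.06 -0.54  0.34  1.19]
t 30.73 rack [ 8.7 56.1] z 26.4 F rack 0.48 7.77 fz 3.21 yaw err deg (tool x vs -racky) 90.1 j [-0.3   0.81  0.23  2.06 -0.54  0.34  1.19]
t 30.77 rack [ 8.7 56.1] z 26.4 F rack 0.49 7.85 fz 3.61 yaw err deg (tool x vs -racky) 90.1 j [-0.3   0.81  0.23  2.06 -0.54  0.34  1.19]
```

Call:
jog_arm(
  rows=[
    [[0, 0.009, 0], 0],
    [[0, 0.009, 0], 0],
    [[0, 0, 0], 0],
  ],
)

```text
time_s: 31.15
position: [0.5051, 0.0498, 0.0264]
ee_rot: [0.918, 0.397, -0.003, -0.004]
contact_force: [-6.1, 6.2, 3.7]
opening: 0.002
```

```bash

python3 - <<'E'
from h import *
report();ctrl.get_image('top');report()
E
```

```text
t 31.15 rack [ 8.7 55.7] z 26.4 F rack 0.33 8.73 fz 3.72 yaw err deg (tool x vs -racky) 90.12 j [-0.3   0.81  0.23  2.06 -0.54  0.34  1.19]
t 31.2 rack [ 8.6 55.7] z 26.4 F rack 1.14 9.65 fz 3.97 yaw err deg (tool x vs -racky) 90.12 j [-0.3   0.81  0.23  2.06 -0.54  0.34  1.19]
```

Call:
jog_arm(
  rows=[
    [[0, 0.009, 0], 0],
    [[0, 0.006, 0], 0],
    [[0, 0, 0], 0],
    [[0, 0, 0], 0],
  ],
)

```text
time_s: 31.7
position: [0.5053, 0.0496, 0.0263]
ee_rot: [0.918, 0.397, -0.003, -0.004]
contact_force: [-8.2, 7.9, 4.6]
opening: -0.003
```

```bash

python3 - <<'E'
from h import *
report();ctrl.get_image('top');report();save('scene','s5.png');report()
im=cv2.imread('pics/s5.png'); cv2.imwrite('pics/s5z.png',cv2.resize(im[200:320,220:420],None,fx=3.8,fy=3.8,interpolation=cv2.INTER_CUBIC))
E
```

```text
t 31.7 rack [ 8.6 55.4] z 26.3 F rack 0.13 11.4 fz 4.56 yaw err deg (tool x vs -racky) 90.14 j [-0.3   0.81  0.23  2.06 -0.54  0.34  1.19]
t 31.75 rack [ 8.6 55.5] z 26.3 F rack 1.17 9.92 fz 3.92 yaw err deg (tool x vs -racky) 90.14 j [-0.3   0.81  0.23  2.06 -0.54  0.34  1.19]
t 31.8 rack [ 8.6 55.5] z 26.3 F rack 0.06 8.49 fz 5.25 yaw err deg (tool x vs -racky) 90.15 j [-0.3   0.81  0.23  2.06 -0.54  0.34  1.19]
```

View pics/s5z.png

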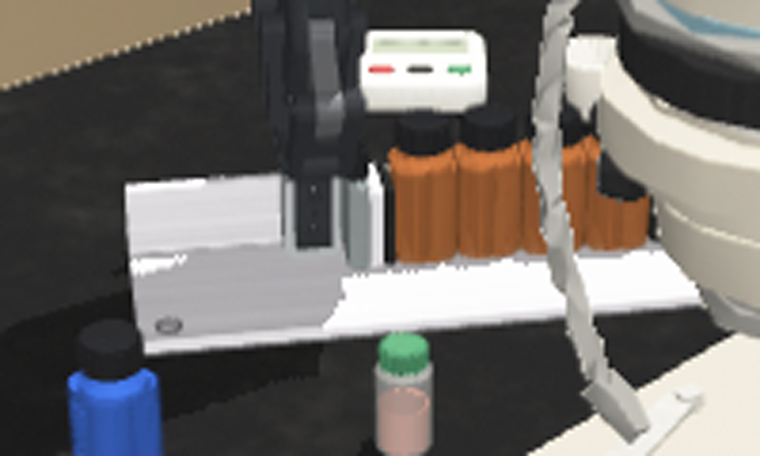

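Call:
jog_arm(
  rows=[
    [[0, 0.008, 0], 0],
    [[0, 0, 0], 0],
    [[0, 0, 0], 0],
  ],
)

```text
time_s: 32.17
position: [0.5054, 0.0495, 0.0263]
ee_rot: [0.918, 0.397, -0.003, -0.004]
contact_force: [-8.0, 7.3, 4.5]
opening: 0.001
```

```bash

python3 - <<'E'
from h import *
for i in range(3): report();ctrl.get_image('top')
E
```

```text
t 32.17 rack [ 8.6 55.3] z 26.3 F rack -0.18 10.87 fz 4.5 yaw err deg (tool x vs -racky) 90.15 j [-0.3   0.81  0.23  2.06 -0.54  0.34  1.19]
t 32.23 rack [ 8.6 55.3] z 26.3 F rack 1.6 10.77 fz 5.11 yaw err deg (tool x vs -racky) 90.16 j [-0.3   0.81  0.23  2.06 -0.54  0.34  1.19]
t 32.27 rack [ 8.6 55.3] z 26.3 F rack 0.27 9.63 fz 4.69 yaw err deg (tool x vs -racky) 90.15 j [-0.3   0.81  0.23  2.06 -0.54  0.34  1.19]
```

Call:
jog_arm(
  rows=[
    [[0, -0.02, 0], 0],
    [[0, -0.02, 0], 0],
    [[0, -0.04, 0], 0],
    [[0, -0.1, 0], 0],
    [[0, -0.15, 0], 0],
    [[0, 0, -0.3], 0],
    [[0, 0, -0.5], 0],
    [[0, 0, -0.5], 0],
    [[0, -0.3, -0.5], 0],
    [[0, -0.5, 0], 0],
    [[0, -0.5, 0], 0],
    [[0, 0, 0], 0],
  ],
)

```text
time_s: 33.83
position: [0.4365, 0.1152, 0.1349]
ee_rot: [0.918, 0.397, -0.001, -0.001]
contact_force: [0.6, 0.1, 0.1]
opening: -0.001
```

```bash

python3 - <<'E'
from h import *
report(); save('top','t6.png'); save('scene','s6.png')
im=cv2.imread('pics/s6.png'); cv2.imwrite('pics/s6z.png',cv2.resize(im[200:320,220:420],None,fx=3.8,fy=3.8,interpolation=cv2.INTER_CUBIC))
im=cv2.imread('pics/t6.png'); cv2.imwrite('pics/t6z.png',cv2.resize(im[120:320,250:430],None,fx=3,fy=3,interpolation=cv2.INTER_CUBIC))
E
```

```text
t 33.83 rack [  9.  150.5] z 134.9 F rack 0.48 -0.36 fz 0.06 yaw err deg (tool x vs -racky) 90.19 j [-0.6   0.58  0.4   2.17 -0.48  0.49  1.  ]
```

View pics/s6z.png

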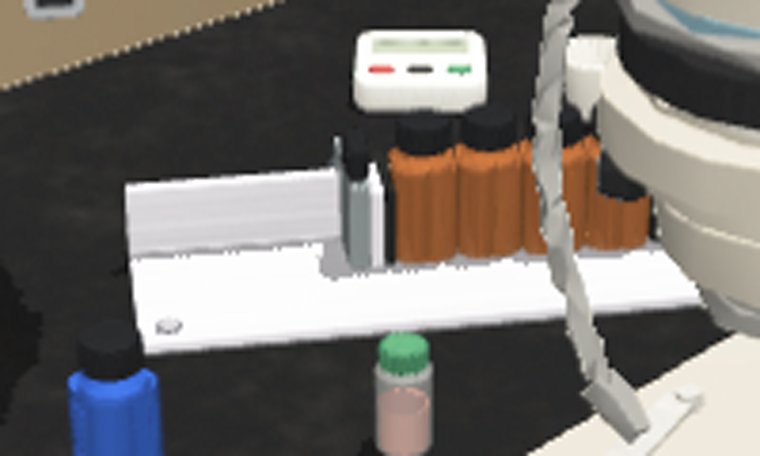

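View pics/t6z.png

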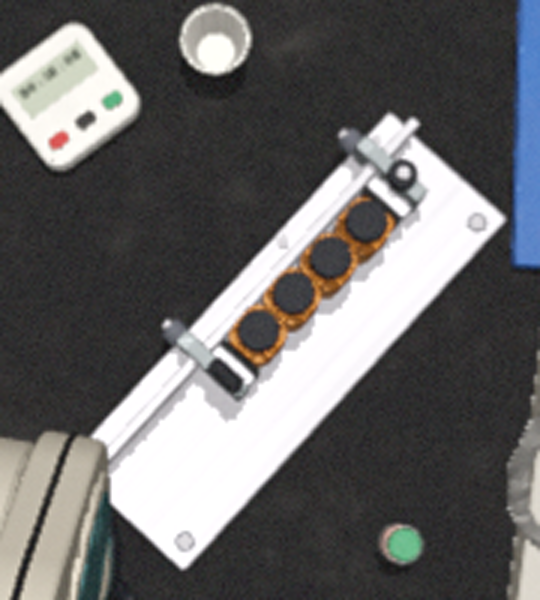

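```bash

python3 - <<'E'
from h import *
for c in [(365,222),(330,257),(294,293),(257,332)]:
    print(rack(onz('top',[np.array(c)/3+[250,120]],.064)).round(1))
a=cv2.imread('pics/top0.png');b=cv2.imread('pics/t6.png')
for n,(x0,y0,x1,y1) in dict(timer=(245,125,300,180),cruc=(305,118,337,150),vial=(372,290,396,312),blue=(330,338,358,366),pink=(270,332,298,358)).items():
    print(n,np.abs(a[y0:y1,x0:x1].astype(int)-b[y0:y1,x0:x1]).mean().round(2))
E
```

```text
[[  8.6 -65.6]]
[[  9.7 -40.6]]
[[ 10.7 -14.9]]
[[11.2 12.1]]
timer 2.48
cruc 2.67
vial 3.37
blue 3.45
pink 36.42
```

```bash

python3 - <<'E'
from h import *
def caps(f,x0,y0,x1,y1):
    im=cv2.imread(f); big=cv2.resize(im[y0:y1,x0:x1],None,fx=4,fy=4,interpolation=cv2.INTER_CUBIC)
    dk=(big.max(2)<85).astype(np.uint8); dk=cv2.morphologyEx(dk,cv2.MORPH_OPEN,cv2.getStructuringElement(2,(25,25)))
    n,l,s,ce=cv2.connectedComponentsWithStats(dk)
    for i in range(1,n):
        q=(ce[i]+.5)/4-.5+[x0,y0]
        if s[i,4]<9000: print(f,s[i,2:],q.round(1),rack(onz('top',[q],.064)).round(1))
caps('pics/t2.png',335,190,385,230)
caps('pics/t6.png',320,180,385,250)
E
```

```text
pics/t2.png [  51   55 1663] [339.1 194.5] [[ 44.4 -31.9]]
pics/t2.png [ 25  13 251] [376.1 190.8] [[  6.9 -73.7]]
pics/t2.png [  53   56 2266] [364.7 199.3] [[ 11.  -52.6]]
pics/t2.png [  52   54 2158] [350. 215.] [[ 11.3 -19.9]]
pics/t2.png [ 20  17 260] [336.6 227.7] [[13.1  7.9]]
pics/t6.png [ 21  20 313] [382.3 181.5] [[  9.6 -90.5]]
pics/t6.png [  54   59 2393] [371.8 193.4] [[  9.1 -66.4]]
pics/t6.png [  54   55 2245] [359.6 205.8] [[ 10.  -40.1]]
pics/t6.png [  52   55 2207] [347.3 217.5] [[ 11.7 -14.5]]
pics/t6.png [  53   54 2168] [335.7 230.1] [[11.7 11.4]]
pics/t6.png [  66   71 2683] [378.6 243.1] [[-48.9 -17.4]]
```

Call:
jog_arm(
  rows=[
    [[-0.4, 0.4, 0], 0],
    [[-0.35, 0.6, 0], 0],
    [[0, 0.6, 0], 0],
    [[0, 0, 0], 1],
    [[0, 0, 0], 1],
    [[0, 0, 0], 1],
    [[0, 0, 0], 1],
    [[0, 0, 0], 1],
    [[0, 0, 0], 1],
    [[0, 0, 0], 1],
    [[0, 0, 0], 1],
    [[0, 0, 0], 1],
  ],
)

```text
time_s: 35.42
position: [0.4783, 0.0134, 0.1348]
ee_rot: [0.999, -0.045, 0.0, 0.0]
contact_force: [0.0, -0.5, -0.2]
opening: 0.002
```

Call:
jog_arm(
  rows=[
    [[0, 0, 0], 1],
    [[0, 0, 0], 1],
    [[0, 0, 0], 1],
    [[0, 0, 0], 1],
    [[0, 0, 0], 1],
    [[0, 0, 0], 1],
    [[0, 0, 0], 0.75],
    [[0.55, 0, 0.1], 0],
    [[0.55, 0, 0.2], 0],
    [[0.5, 0, 0], 0],
    [[0, 0, 0], 0],
  ],
)

```text
time_s: 36.8
position: [0.5488, -0.0552, 0.1168]
ee_rot: [0.928, -0.373, 0.001, 0.001]
contact_force: [-0.9, 0.3, 0.5]
opening: 0.004
```

```bash

python3 - <<'E'
from h import *
import pickle
report(); s,R=st(); save('wrist','w7.png'); pickle.dump((dict(s),R),open('w7.pkl','wb'))
im=cv2.imread('pics/w7.png'); cv2.imwrite('pics/w7z.png',cv2.resize(im[90:240,180:500],None,fx=2.5,fy=2.5,interpolation=cv2.INTER_CUBIC))
E
```

```text
t 36.8 rack [-37.8 -48.1] z 116.8 F rack -0.45 0.87 fz 0.5 yaw err deg (tool x vs -racky) -0.45 j [-0.44  0.82  0.81  1.92 -0.85  0.78  0.1 ]
```

View pics/w7z.png

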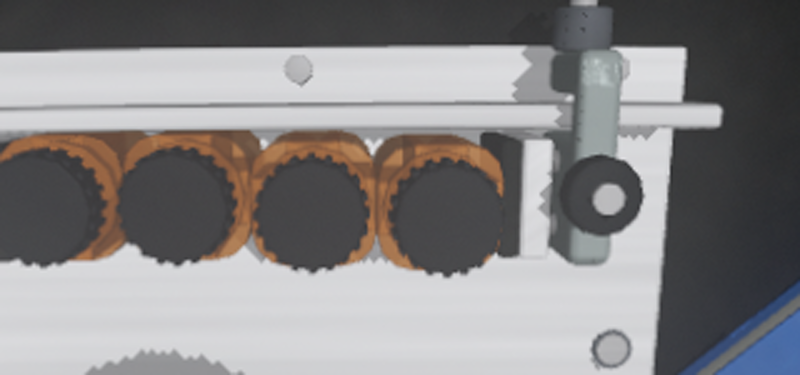

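```bash

python3 - <<'E'
from h import *
import pickle
s,R=pickle.load(open('w7.pkl','rb'))
for c in [(44,207),(177,206),(313,213),(447,216)]:
    print(rack(wonz([np.array(c)/2.5+[180,90]],.064,s,R)).round(2))
print('fence top front edge',rack(wonz([np.array(c)/2.5+[180,90] for c in [(20,131),(250,129),(480,127),(660,126)]],.036,s,R)).round(2))
E
```

```text
[[13.18  7.46]]
[[ 13.05 -17.55]]
[[ 11.49 -42.89]]
[[ 10.75 -67.93]]
fence top front edge [[  25.78   19.76]
 [  25.51  -29.07]
 [  25.58  -77.54]
 [  25.74 -115.83]]
```

Call:
jog_arm(
  rows=[
    [[0.1, 0, 0], -0.08],
    [[0, 0, 0.5], 0],
    [[0, 0, 0.5], 0],
    [[0, 0, 0.4], 0],
    [[0, 0, 0.12], 0],
    [[0, -0.1, 0], 0],
    [[0, -0.15, 0], 0],
    [[0, -0.05, 0], 0],
    [[0, 0, 0], 0],
  ],
  fingers=20,
)

```text
time_s: 37.98
position: [0.564, -0.0419, 0.0258]
ee_rot: [0.93, -0.367, -0.0, -0.0]
contact_force: [0.3, -1.4, 1.0]
opening: 0.234
```

```bash

python3 - <<'E'
from h import *
report(); s,R=st(); save('wrist','w8.png')
im=cv2.imread('pics/w8.png'); cv2.imwrite('pics/w8z.png',cv2.resize(im[180:380,150:500],None,fx=2.2,fy=2.2,interpolation=cv2.INTER_CUBIC))
E
```

```text
t 37.98 rack [-17.7 -50.1] z 25.8 F rack -0.8 -1.14 fz 0.96 yaw err deg (tool x vs -racky) 0.27 j [-0.38  0.96  0.66  1.91 -0.99  0.65  0.18]
```

View pics/w8z.png

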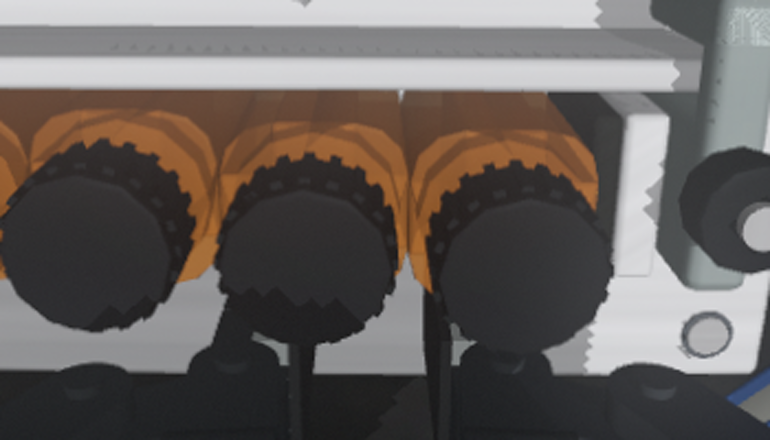

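Call:
jog_arm(
  rows=[
    [[0.085, 0, 0], 0.05],
    [[0, -0.04, 0], 0],
    [[0, -0.02, 0], 0],
    [[0, -0.02, 0], 0],
    [[0, -0.01, 0], 0],
    [[0, 0, 0], 0],
  ],
)

```text
time_s: 38.78
position: [0.5704, -0.0424, 0.0253]
ee_rot: [0.929, -0.37, -0.001, 0.0]
contact_force: [-1.9, -0.9, 0.2]
opening: 0.237
```

```bash

python3 - <<'E'
from h import *
report()
E
```

```text
t 38.77 rack [-13.6 -55. ] z 25.3 F rack -1.96 0.8 fz 0.19 yaw err deg (tool x vs -racky) -0.11 j [-0.38  0.96  0.67  1.89 -0.99  0.66  0.16]
```

Touching b1, as expected. Press on in small steps.

Call:
jog_arm(
  rows=[
    [[0, -0.01, 0], 0],
    [[0, -0.01, 0], 0],
    [[0, -0.01, 0], 0],
    [[0, 0, 0], 0],
  ],
)

```text
time_s: 39.28
position: [0.5708, -0.0421, 0.0254]
ee_rot: [0.929, -0.371, -0.001, 0.001]
contact_force: [-5.7, -3.6, 2.6]
opening: 0.235
```

```bash

python3 - <<'E'
from h import *
report()
E
```

```text
t 39.27 rack [-13.2 -55.1] z 25.4 F rack -6.52 1.69 fz 2.63 yaw err deg (tool x vs -racky) -0.16 j [-0.38  0.97  0.67  1.89 -0.98  0.66  0.16]
```

Call:
jog_arm(
  rows=[
    [[0, -0.01, 0], 0],
    [[0, -0.007, 0], 0],
    [[0, 0, 0], 0],
  ],
)

```text
time_s: 39.65
position: [0.5712, -0.0419, 0.0254]
ee_rot: [0.929, -0.371, -0.001, 0.001]
contact_force: [-5.7, -4.3, 2.4]
opening: 0.235
```

```bash

python3 - <<'E'
from h import *
report()
E
```

```text
t 39.65 rack [-12.7 -55.3] z 25.4 F rack -7.02 1.17 fz 2.41 yaw err deg (tool x vs -racky) -0.18 j [-0.38  0.97  0.68  1.89 -0.98  0.66  0.16]
```

It slides at about 7 N. Continue.

Call:
jog_arm(
  rows=[
    [[0, -0.01, 0], 0],
    [[0, -0.007, 0], 0],
    [[0, 0, 0], 0],
  ],
)

```text
time_s: 40.02
position: [0.5716, -0.0417, 0.0254]
ee_rot: [0.929, -0.371, -0.001, 0.002]
contact_force: [-5.7, -5.5, 2.7]
opening: 0.234
```

```bash

python3 - <<'E'
from h import *
report()
E
```

```text
t 40.02 rack [-12.2 -55.4] z 25.4 F rack -7.95 0.38 fz 2.71 yaw err deg (tool x vs -racky) -0.2 j [-0.38  0.97  0.68  1.89 -0.98  0.66  0.16]
```

Call:
jog_arm(
  rows=[
    [[0, -0.01, 0], 0],
    [[0, -0.007, 0], 0],
    [[0, 0, 0], 0],
  ],
)

```text
time_s: 40.4
position: [0.5718, -0.0415, 0.0255]
ee_rot: [0.929, -0.371, -0.002, 0.002]
contact_force: [-8.3, -6.6, 3.9]
opening: 0.231
```

```bash

python3 - <<'E'
from h import *
report()
E
```

```text
t 40.4 rack [-11.9 -55.5] z 25.5 F rack -10.49 1.53 fz 3.89 yaw err deg (tool x vs -racky) -0.22 j [-0.38  0.97  0.68  1.89 -0.98  0.67  0.15]
```

```bash

python3 - <<'E'
from h import *
report(); s,R=st(); save('wrist','w9.png')
im=cv2.imread('pics/w9.png'); cv2.imwrite('pics/w9z.png',cv2.resize(im[180:380,150:500],None,fx=2.2,fy=2.2,interpolation=cv2.INTER_CUBIC))
E
```

```text
t 40.4 rack [-11.9 -55.5] z 25.5 F rack -10.49 1.53 fz 3.89 yaw err deg (tool x vs -racky) -0.22 j [-0.38  0.97  0.68  1.89 -0.98  0.67  0.15]
```

View pics/w9z.png

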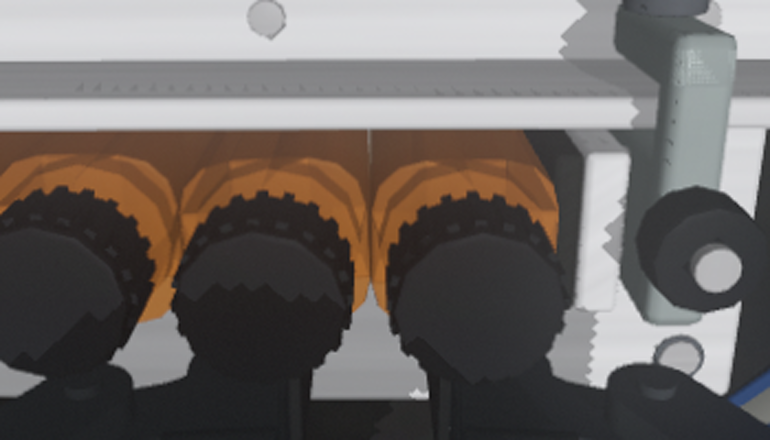

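Call:
jog_arm(
  rows=[
    [[0, -0.006, 0], 0],
    [[0, 0, 0], 0],
  ],
)

```text
time_s: 40.7
position: [0.572, -0.0413, 0.0255]
ee_rot: [0.929, -0.371, -0.002, 0.002]
contact_force: [-6.9, -6.5, 2.7]
opening: 0.236
```

```bash

python3 - <<'E'
from h import *
report()
E
```

```text
t 40.7 rack [-11.7 -55.4] z 25.5 F rack -9.48 0.58 fz 2.67 yaw err deg (tool x vs -racky) -0.23 j [-0.38  0.97  0.68  1.89 -0.98  0.67  0.15]
```

Call:
jog_arm(
  rows=[
    [[0, -0.006, 0], 0],
    [[0, -0.004, 0], 0],
    [[0, 0, 0], 0],
  ],
)

```text
time_s: 41.08
position: [0.5722, -0.0411, 0.0255]
ee_rot: [0.929, -0.371, -0.002, 0.002]
contact_force: [-8.0, -6.7, 3.5]
opening: 0.235
```

```bash

python3 - <<'E'
from h import *
report()
E
```

```text
t 41.08 rack [-11.4 -55.5] z 25.5 F rack -10.36 1.25 fz 3.49 yaw err deg (tool x vs -racky) -0.23 j [-0.38  0.97  0.68  1.89 -0.98  0.67  0.15]
```

Call:
jog_arm(
  rows=[
    [[0, -0.006, 0], 0],
    [[0, 0, 0], 0],
  ],
)

```text
time_s: 41.32
position: [0.5722, -0.0411, 0.0255]
ee_rot: [0.929, -0.371, -0.002, 0.003]
contact_force: [-8.8, -7.2, 5.3]
opening: 0.236
```

```bash

python3 - <<'E'
from h import *
report()
E
```

```text
t 41.33 rack [-11.4 -55.5] z 25.5 F rack -11.26 1.48 fz 5.28 yaw err deg (tool x vs -racky) -0.24 j [-0.38  0.97  0.68  1.89 -0.98  0.67  0.15]
```

Call:
jog_arm(
  rows=[
    [[0, 0.04, 0], 0],
    [[0, 0.2, 0], 0],
    [[0, 0.2, -0.2], 0],
    [[-0.2, 0, -0.5], 0],
    [[-0.2, 0, -0.5], 0],
    [[0, 0, -0.4], 0.05],
    [[0, 0, 0], 0],
  ],
)

```text
time_s: 42.2
position: [0.5409, -0.0405, 0.1238]
ee_rot: [0.928, -0.372, 0.001, -0.001]
contact_force: [0.2, 0.4, 0.4]
opening: 0.239
```

```bash

python3 - <<'E'
from h import *
import pickle
report(); s,R=st(); save('wrist','w10.png'); pickle.dump((dict(s),R),open('w10.pkl','wb'))
im=cv2.imread('pics/w10.png'); cv2.imwrite('pics/w10z.png',cv2.resize(im[90:240,180:500],None,fx=2.5,fy=2.5,interpolation=cv2.INTER_CUBIC))
save('top','t10.png');im=cv2.imread('pics/t10.png'); cv2.imwrite('pics/t10z.png',cv2.resize(im[120:320,250:430],None,fx=3,fy=3,interpolation=cv2.INTER_CUBIC))
E
```

```text
t 42.2 rack [-32.5 -32.3] z 123.8 F rack 0.44 0.11 fz 0.38 yaw err deg (tool x vs -racky) -0.36 j [-0.47  0.8   0.81  1.95 -0.85  0.77  0.08]
```

View pics/w10z.png

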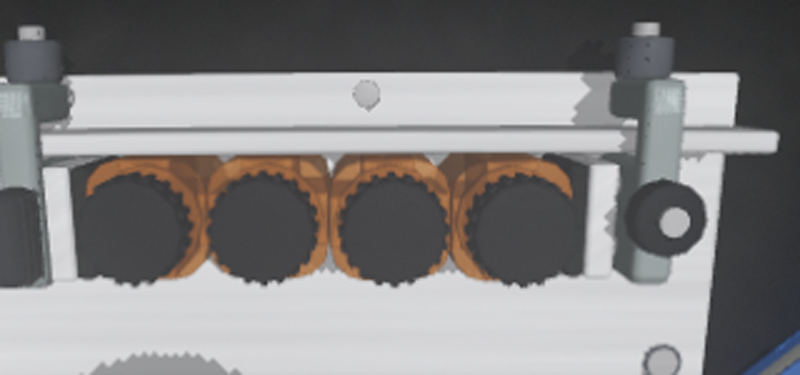

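```bash

python3 - <<'E'
from h import *
import pickle
s,R=pickle.load(open('w10.pkl','rb'))
for c in [(135,229),(265,228),(394,229),(522,229)]:
    print(rack(wonz([np.array(c)/2.5+[180,90]],.064,s,R)).round(2))
for c in [(365,222),(330,257),(294,293),(257,332)]: pass
im=cv2.imread('pics/w10.png'); cv2.imwrite('pics/w10zz.png',cv2.resize(im[135:210,190:430],None,fx=3.3,fy=3.3,interpolation=cv2.INTER_CUBIC))
a=cv2.imread('pics/top0.png');b=cv2.imread('pics/t10.png')
for n,(x0,y0,x1,y1) in dict(timer=(245,125,300,180),cruc=(305,118,337,150),vial=(372,290,396,312),blue=(330,338,358,366),pink=(270,332,298,358)).items():
    print(n,np.abs(a[y0:y1,x0:x1].astype(int)-b[y0:y1,x0:x1]).mean().round(2))
E
```

```text
[[13.26  8.09]]
[[ 13.23 -17.34]]
[[ 12.86 -42.5 ]]
[[ 12.75 -67.53]]
timer 9.57
cruc 9.18
vial 50.13
blue 39.42
pink 55.92
```

View pics/w10zz.png

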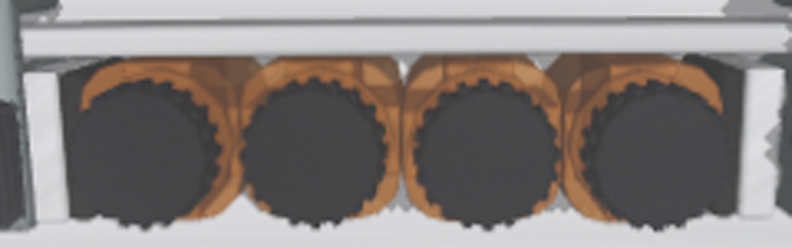

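View pics/t10.png

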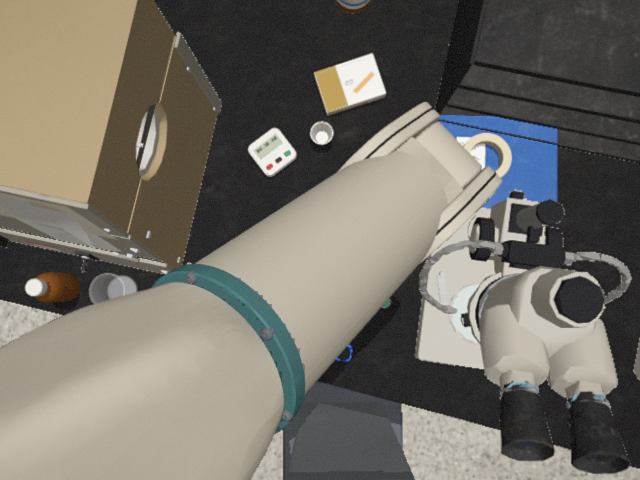

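```bash
python3 - <<'E'
from h import *
print(ctrl.job_done()); report()
E
```

```text
the job is handed in; nothing more can be done
None
the job is handed in; nothing more can be done
```

The four bottles are flush against the fence in one straight row, nipped between the sliding jaw and the sprung stop. I handed the job in at about 42 s, with the robot clear of everything.

- **Pressing to the fence:** I pressed each bottle against the fence with the closed or nearly closed fingers, at about 5–6 N each. Bottle 4 first jammed a few degrees askew, so I pressed it again with the fingers slightly open and it squared up.
- **Closing the jaw:** I pushed the sliding jaw on its back until the row met the stop. The push force rose from about 5.3 N (brake alone) to about 10.5 N, so I estimate 4–5 N of nip.
- **What went wrong:** After I let go, bottles 1 and 2 had crept about 2 mm and 1.4 mm off the fence. I pressed them back together while they were nipped, with about 11 N shared between the two, until the fingers reached the same depth as when they were flush.
- **Last checks:** In the wrist camera the four cap centres lie within 0.5 mm of a straight line. Bottles 1 and 2 are back within 0.1 mm of their flush readings, and no gaps show in the row.

**Not checked:**
- I did not measure the nip again after pressing bottles 1 and 2 back. My only sign that it still holds is that they resisted sliding at 7–10 N.
- In the last top picture the arm hid the vial and both look-alikes. The timer and crucible look to be where they started. The vial and blue bottle were unchanged in the picture before the final press; the pink bottle's patch differed, which I took for the arm's shadow or cover but did not check.

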